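# Pack hanging drilling templates into a covered transit rack

## Robot

A 7-joint arm with a two-finger parallel gripper is mounted at the origin on a cart in front of the work surface, level with it; the furniture and walls round the work are solid. World frame = base frame: x ahead of the robot, y to its left, z up, the work surface at z = 0. Lengths are in m, angles in rad, forces in N, time in s.
With the tool pointing down it reaches from about 0.4 to 0.85 m from the base axis. Payload 4.5 kg.
Tool frame: the origin (TCP) lies at the centre of the arm's flange, where the gripper is bolted on; the fingertips stand nose_length ahead of it and the grasp point (between the pads) lies 147 mm ahead of it (nose_length is the distance from the TCP to the fingertips, in m); z points along the fingers, y is the line along which they close (so a half turn about z gives the same grasp; the last joint's range is limited). The gripper opens to 88 mm and grips with 3 to 60 N. Pads are 18 mm wide; open, the fingers measure 123 mm over their backs; the gripper's body (75 mm by 187 mm) begins 45 mm behind the grasp point.
Start: joints at [-1.097, 0.689, -0.195, 1.565, 0.157, 0.902, -0.215], TCP at [0.266, 0.566, 0.405] pointing down, gripper open.
Joint ranges: [-3.01, 3.01], [-0.46, 2.08], [-1.47, 1.51], [0.13, 2.56], [-1, 4.14], [0.04, 2.09], [-2.66, 2.66]. Speed limits (rad/s): [2.57, 2.57, 3.14, 3.14, 3.14, 3.14, 3.14].

## Interface

Orientations are given as a unit quaternion [x, y, z, w].
In Python, from plant import * gives the robot as it stands.
- The arm moves only by the tool play_rows, never from a script. Its argument "rows" is a list that holds one entry, the list of rows, each a list of 6 numbers: the shift along the tool's x, y, z normalised to -1 to 1, where 1 is 0.5 m, then the turn, a rotation vector about the tool's x, y, z normalised to -1 to 1, where 1 is 0.5 rad. A call has 1 to 20 rows; each row is the pose to reach, as a shift and turn from the pose commanded when the call began, along the tool's axes at that moment; what a row does not reach only later rows make up. A row lasts 1/12 s, in which the tool goes at most 41.7 mm and 7.16 degrees, less where a joint would pass 70% of its speed; a pose out of reach is approached as far as the arm can. A call with a number of a shift or a turn outside -1 to 1 is refused whole. A call with a gripper value outside its range is refused whole. "claw" is the closure, from 0 (fully open) to 1 (shut), set as the call begins (left out, the last holds). The fingers move at their own pace and stop on an object; "squeeze" is the grip in N (left out, the last holds). Time passes only in rows, so rows that repeat a pose let the fingers close. It gives the time, the measured TCP pose, the force, the opening and the grip force at its end, in the units of the state.
- get_state(): the state, without advancing time (a new reading comes with each control period).
- snapshot(name): name is "scene" or "side" or "wrist"; returns a dict with "pixels" (420x560x3 uint8, blue, green, red), "camera_matrix" (3x3 intrinsics, pixels), "world_to_cam" (4x4, takes a point from world to camera coordinates); the wrist camera has in their place "mount" (4x4, takes a point from camera to tool coordinates, whose origin is the TCP and whose axes are the flange's). Camera axes: x right, y down, z forward; pixel columns grow to the right and rows downward; lengths in m; the calibration is good to about 2 mm. A picture is of the moment at which its call begins: read the wrist's pose just before it. There is no depth.
- finish_job(): hands the job in; it is judged then, once.
The state is a dict: "clock": time; "q": joint angles; "qd": joint speeds; "joint_torque": joint torques, N m; "tool_pos": TCP position; "eef_rot": TCP orientation; "contact_force": force on the tool from outside, world axes, zero at the start; "moment": the same for the moment, N m; "opening": opening from 0.0 (shut) to 1.0 (fully open); "finger_force": force on a finger pad.
Only numpy, scipy, OpenCV 4.12 (cv2) and the standard library are available. Lean on these libraries where they do the work, as an engineer would, in place of code of your own. Each camera call takes 0.05 s, during which the arm holds its last target. There are 200 camera calls.

## Task

Lift the cover off the transit rack and stand it upright on free bench beside the rack. Unhook every drilling template from the hanging stand and put each into a bay of its own in the rack: feed its foot over the front lip into the groove with the top tilted towards the front, then straighten it until it rests against the back-rest with its shoulders under the lugs. When all are in, put the cover back over the rack, all the way down onto the bench, and leave the tape measure, screwdriver and hex keys where they lie.

Things in the scene. Friction and masses are not known exactly. Their poses are not given: they have to be found in the camera images.
- rack: Fixed dark steel rack, 72 x 210 x 90 mm, under the cover at the start. Origin: centre of its underside, on the bench; x from front (robot side) to back, y along the bays, z up. Bays at y = -66, 0, +66 mm, each 58 mm wide between 8 mm posts (x = -11 to +19 mm). A back-rest starts at x = +7 mm, z = 19 mm and leans back 5 degrees up to z = 89 mm. A packed template leans back 5 to 13 degrees.
- bay1 (a point): Point on the groove floor (rack x = 0, z = 10 mm) of the bay at the rack's -y end; axes as the rack's. The groove runs along all bays, 16 mm wide (from 9 mm in front of this point to 7 mm behind it) and 11 mm deep: the front lip's top is at rack z = 21 mm, and the lip is 8 mm thick.
- bay2 (a point): Middle of the groove floor of the middle bay. Over every bay two lugs reach in 14 mm from the posts, 30 mm open between them for the tab, at rack z = 85 to 90 mm, x = -11 to +17 mm. So a template cannot go in upright, only slid down along its own plane with its top tilted 16 to 25 degrees to the front (-x); it then swings back under the lugs with 5 mm to spare.
- bay3 (a point): Middle of the groove floor of the bay at the rack's +y end.
- cover: Loose grey sheet-metal cover, 0.6 kg: a box open below, 90 (x) x 228 (y) mm outside, 2 mm walls, 140 mm high, with a heavy 8 x 8 mm rim outside its foot (106 x 244 mm); origin: middle of its open underside, z up. It starts over the rack, x along the rack's x, with 7 mm of play all round, and fits turned half round too. Raise it 95 mm to clear the empty rack, 140 mm to clear packed templates.
- cover_handle (a point): Centre of the cover's black handle bar, 110 mm long (y), 14 mm thick (x), 12 mm high, over the cover's middle, 170 mm above its open underside; 24 mm are free between the bar and the cover's top. Axes as the cover's.
- stand: Fixed stand: wooden foot 100 x 220 x 10 mm and a steel rail on two posts, 210 mm along y, 10 mm thick in x, z = 80 to 100 mm. Origin: on the bench below the rail; x from front (robot side) to back. Studs at y = -66, 0, +66 mm, z = 90 mm stick out 15 mm from the rail to -x: shank 7 mm thick, 10 mm long, then a head 14 mm across, 5 mm thick. Two or three carry a template.
- tape_measure: Yellow tape measure, 75 x 89 x 34 mm, a bystander on the bench at the back; origin: centre of its underside.
- screwdriver: Amber-handled screwdriver, 50 x 169 x 31 mm, a bystander on the bench at the back right; origin: underside centre.
- hex_keys: Set of hex keys in a red holder, 45 x 78 x 20 mm, a bystander at the front left; origin: underside centre.
- template1_tab (a point): Grip point in the tab of a drilling template, an aluminium plate 6 mm thick, 0.13 kg. Axes: x normal to the plate (front to back), y across, z up the plate. Its body is 50 mm wide (y) and 70 mm high, from the foot 106 mm below this point to the shoulders 36 mm below; the tab above is 26 mm wide and ends 18 mm above this point. All templates are alike; some are absent in some starts.
- template2_tab (a point): The same point of another template. Every template has a keyhole, a slot 10 mm wide, its upper end 46 mm below this point, opening 13.5 mm lower into a 22 mm square hole whose centre is 70 mm below this point. Hung, the slot's upper end rests on the stud's shank: raise the plate 20.5 mm so that the stud's head faces the hole, then draw it 20 mm or more straight off to the stand's -x.
- template3_tab (a point): The same point of another template.

How it is judged:
On the way, in this order (a step that is already met when the one before it is completed fails the run):
1. the cover stands upright on the bench beside the rack (angle between cover_handle's own z axis and vertical below 0.06 rad and height (world z) of cover_handle between 0.164 and 0.176 m and linear speed of cover below 0.02 m/s and horizontal distance between cover_handle and rack above 0.08 m and contact force between the fingers and cover below 0.3 N), for 0.2 s.
2. every template stands in a bay of the rack, foot in the groove and resting back under the lugs, let go (x of template1_tab in the frame of rack between 0 and 0.032 m and z of template1_tab in the frame of rack between 0.108 and 0.1215 m and angle between each of template1_tab, template2_tab, template3_tab's own z axis and vertical below 0.28 rad and angle between the x axis of each of template1_tab, template2_tab, template3_tab and the x axis of rack, either way round below 0.33 rad and (y of template1_tab in the frame of rack between -0.075 and -0.057 m or y of template1_tab in the frame of rack between -0.009 and 0.009 m or y of template1_tab in the frame of rack between 0.057 and 0.075 m) and x of template2_tab in the frame of rack between 0 and 0.032 m and z of template2_tab in the frame of rack between 0.108 and 0.1215 m and (y of template2_tab in the frame of rack between -0.075 and -0.057 m or y of template2_tab in the frame of rack between -0.009 and 0.009 m or y of template2_tab in the frame of rack between 0.057 and 0.075 m) and x of template3_tab in the frame of rack between 0 and 0.032 m and z of template3_tab in the frame of rack between 0.108 and 0.1215 m and (y of template3_tab in the frame of rack between -0.075 and -0.057 m or y of template3_tab in the frame of rack between -0.009 and 0.009 m or y of template3_tab in the frame of rack between 0.057 and 0.075 m) and contact force between the fingers and template1 below 0.3 N and contact force between the fingers and template2 below 0.3 N and contact force between the fingers and template3 below 0.3 N), for 0.3 s.
At the end, for the whole second after the job is handed in: Every template present stands in a bay of the rack (within 9 mm of the bay's middle), foot on the groove floor, tilted less than 16 degrees and resting back, and the cover stands upright over the rack, down on the bench (within 6 mm) and centred on it within 14 mm; all at rest (x of template1_tab in the frame of rack between 0 and 0.032 m and z of template1_tab in the frame of rack between 0.108 and 0.1215 m and angle between each of template1_tab, template2_tab, template3_tab's own z axis and vertical below 0.28 rad and angle between the x axis of each of template1_tab, template2_tab, template3_tab and the x axis of rack, either way round below 0.33 rad and (y of template1_tab in the frame of rack between -0.075 and -0.057 m or y of template1_tab in the frame of rack between -0.009 and 0.009 m or y of template1_tab in the frame of rack between 0.057 and 0.075 m) and x of template2_tab in the frame of rack between 0 and 0.032 m and z of template2_tab in the frame of rack between 0.108 and 0.1215 m and (y of template2_tab in the frame of rack between -0.075 and -0.057 m or y of template2_tab in the frame of rack between -0.009 and 0.009 m or y of template2_tab in the frame of rack between 0.057 and 0.075 m) and x of template3_tab in the frame of rack between 0 and 0.032 m and z of template3_tab in the frame of rack between 0.108 and 0.1215 m and (y of template3_tab in the frame of rack between -0.075 and -0.057 m or y of template3_tab in the frame of rack between -0.009 and 0.009 m or y of template3_tab in the frame of rack between 0.057 and 0.075 m) and linear speed of each of template1, template2, template3, cover below 0.02 m/s and angle between cover_handle's own z axis and vertical below 0.06 rad and height (world z) of cover_handle between 0.164 and 0.176 m and horizontal distance between cover_handle and rack below 0.014 m and angle between the x axis of cover_handle and the x axis of rack, either way round below 0.1 rad); the robot touches nothing.
It fails at once if a bystander (tape measure, screwdriver, hex keys) is moved more than 3 cm (distance of any of tape_measure, screwdriver, hex_keys from where it was at the start of the episode above 0.03 m).
Of template1, template2, template3 only 2 to 3 are there at a start; the rules pass over those that are not, and their reading is None.
At some moment in a run one of cover may be knocked a few centimetres aside while the robot is not near it.
It also fails if it takes over 210 s, if anything falls off the work surface, if the arm or the gripper's body presses on something with over 40 N, if the wrist force passes 120 N, or if a joint passes its speed limit or range.

## Working session

There is one attempt and no reset: what is moved stays moved. The work goes in short steps, Python scripts to look and compute and a tool call to move; the robot and the scene stay as the last step left them, time stands still between calls to the robot, and variables do not carry over. Pictures are saved under pics/ and viewed, at most 14 in all, crops included, and the job is handed in when it is done.

Besides the shell and the picture viewer there is one more tool, called after "Call:" as a command line: name --argument value ..., lists and objects as JSON in quotes. play_rows: Moves the arm, as the interface text tells. Its arguments: {"type":"object","properties":{"rows":{"type":"array"},"claw":{"type":"number"},"squeeze":{"type":"number"}},"required":["rows"]}

```bash
mkdir -p pics
cat > h.py <<'E'
from plant import *
import numpy as np, cv2
from scipy.spatial.transform import Rotation as R
def snap(cam,name):
    s=get_state(); d=snapshot(cam); cv2.imwrite(f'pics/{name}.png',d['pixels'])
    K=np.array(d['camera_matrix'])
    if cam=='wrist':
        T=np.eye(4);T[:3,:3]=R.from_quat(s['eef_rot']).as_matrix();T[:3,3]=s['tool_pos']
        W=np.linalg.inv(T@np.array(d['mount']))
    else: W=np.array(d['world_to_cam'])
    np.savez(f'pics/{name}.npz',K=K,W=W); return d
def cal(n): d=np.load(f'pics/{n}.npz'); return d['K'],d['W']
def ray(n,uv):
    K,W=cal(n); C=np.linalg.inv(W); d=C[:3,:3]@np.linalg.inv(K)@[uv[0],uv[1],1]; return C[:3,3],d
def atz(n,uv,z):
    o,d=ray(n,uv); return (o+d*(z-o[2])/d[2]).round(4)
def proj(n,p):
    K,W=cal(n); c=np.atleast_2d(p)@W[:3,:3].T+W[:3,3]; c=c@K.T; return (c[:,:2]/c[:,2:]).round(1)
def st():
    s=get_state(); print({k:np.round(s[k],3).tolist() for k in('clock','q','tool_pos','eef_rot','contact_force','opening','finger_force')})
E
python3 - <<'E'
from h import *
st(); print(nose_length)if 'nose_length' in globals() else print([k for k in get_state()])
snap('scene','s0');snap('side','d0')
for n in('s0','d0'): print(cal(n)); print(np.linalg.inv(cal(n)[1])[:3,3])
E
```

```text
{'clock': 0.0, 'q': [-1.097, 0.69, -0.195, 1.566, 0.157, 0.903, -0.215], 'tool_pos': [0.266, 0.565, 0.404], 'eef_rot': [0.218, 0.976, -0.001, -0.0], 'contact_force': [0.946, -0.371, -0.242], 'opening': 0.997, 'finger_force': 0.0}
0.166
(array([[441.5670048 ,   0.        , 289.45825589],
       [  0.        , 441.5670048 , 211.93479411],
       [  0.        ,   0.        ,   1.        ]]), array([[ 0.58710239, -0.8095022 ,  0.00411908, -0.3164103 ],
       [-0.61117652, -0.44658914, -0.65346875,  0.43130941],
       [ 0.53082392,  0.38113558, -0.75694229,  1.06985613],
       [ 0.        ,  0.        ,  0.        ,  1.        ]]))
[-0.11853379 -0.47127698  1.09296989]
(array([[539.65477329,   0.        , 276.73719458],
       [  0.        , 539.65477329, 207.07492369],
       [  0.        ,   0.        ,   1.        ]]), array([[-0.99972692,  0.01774091, -0.01520978,  0.56159316],
       [ 0.02210754,  0.50713234, -0.86158462,  0.06954696],
       [-0.00757192, -0.86168559, -0.50738606,  1.55165589],
       [ 0.        ,  0.        ,  0.        ,  1.        ]]))
[0.5716513  1.29180683 0.85575087]
```

View pics/s0.png

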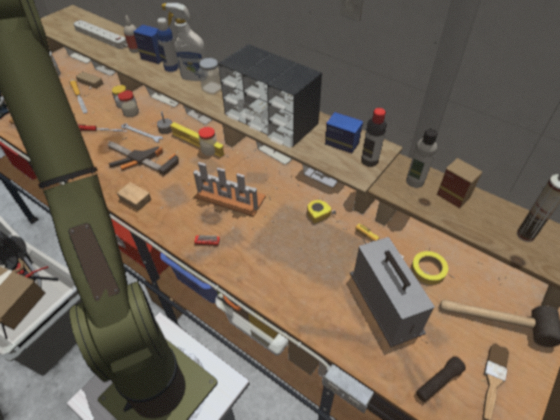

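View pics/d0.png

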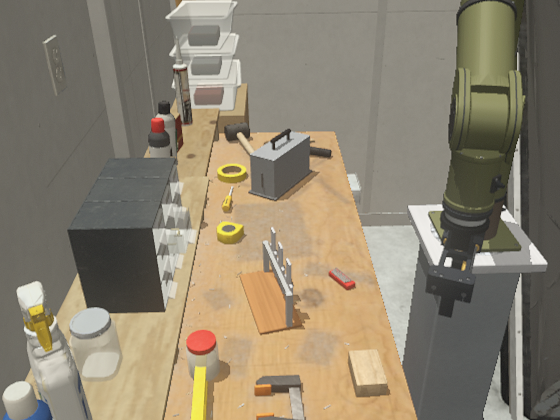

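The scene view shows the cover around (390,290) with its handle near (397,268), and the stand with templates around (228,188). The tape measure is at (319,210), the hex keys at (206,240) and the screwdriver at (367,233).

Run:
```python
import cv2,numpy as np
a=cv2.imread('pics/s0.png');b=cv2.imread('pics/d0.png')
c=lambda i,x,y,w,h:cv2.resize(i[y:y+h,x:x+w],(400,300),interpolation=cv2.INTER_CUBIC)
cv2.imwrite('pics/c0.png',np.vstack([np.hstack([c(a,340,235,120,90),c(a,180,145,100,75)]),np.hstack([c(b,230,120,100,75),c(b,210,220,160,120)])]))
```

```text
(no output)
```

View pics/c0.png

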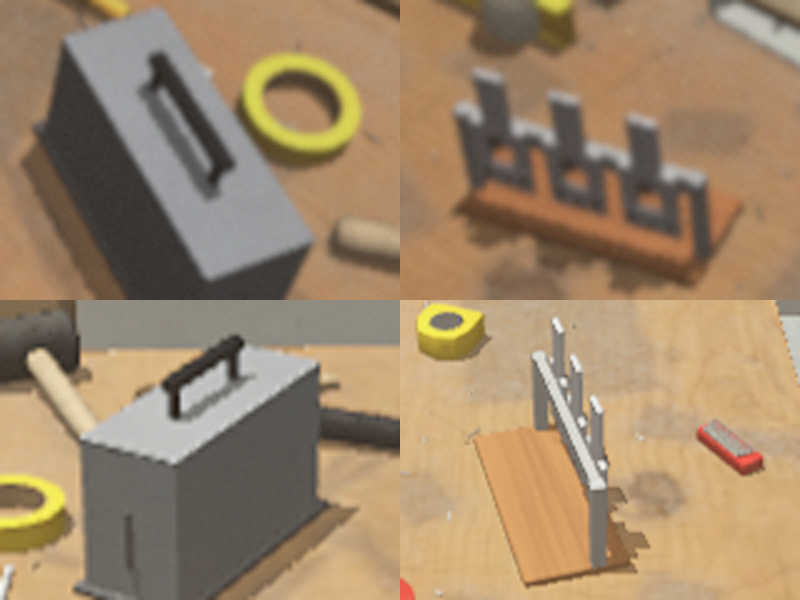

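Run:
```python
from h import *
f=lambda n,L,z:print(n,z,np.array([atz(n,p,z)[:2] for p in L]).tolist())
f('s0',[(359.5,247.6),(389.5,237.4),(433.6,307.9),(402.4,319.6)],.14)
f('d0',[(250.5,154.5),(274.5,160.8),(310,136.3),(291,131)],.14)
f('s0',[(194.5,172),(255,189.5)],.1)
f('d0',[(265.6,240.8),(288.8,294.4)],.1)
f('s0',[(202,163),(221.25,168.75),(240.75,174.5)],.1575)
f('d0',[(273,227.5),(280.4,242.5),(288.6,259)],.1575)
f('s0',[(319,214),(367,236),(206,240)],.01)
f('d0',[(230,236),(228,202),(342,279)],.01)
```

```text
s0 0.14 [[0.5582, -0.2161], [0.6362, -0.2648], [0.5075, -0.4502], [0.4354, -0.4034]]
d0 0.14 [[0.6375, -0.2524], [0.5629, -0.203], [0.4411, -0.3867], [0.5029, -0.4362]]
s0 0.1 [[0.535, 0.3751], [0.5892, 0.1692]]
d0 0.1 [[0.5911, 0.173], [0.5409, 0.3818]]
s0 0.1575 [[0.5398, 0.3354], [0.5556, 0.2702], [0.5716, 0.2061]]
d0 0.1575 [[0.5719, 0.202], [0.5557, 0.2665], [0.5392, 0.3312]]
s0 0.01 [[0.6901, -0.0082], [0.7029, -0.1777], [0.3977, 0.214]]
d0 0.01 [[0.6945, 0.0114], [0.7118, -0.1827], [0.4015, 0.2185]]
```

```bash
cat >> h.py <<'E'
def pose(g,yaw,tilt=0,L=.147):
    """grasp point g, tool y along world angle yaw (deg), tilt: plate top to the front (deg)"""
    a=np.radians(yaw); y=np.array([np.cos(a),np.sin(a),0]); z=np.array([0,0,-1.]); x=np.cross(y,z)
    M=np.stack([x,y,z],1)@R.from_rotvec([-np.radians(tilt),0,0]).as_matrix()
    return np.array(g)-L*M[:,2],M
def cur():
    s=get_state(); return np.array(s['tool_pos']),R.from_quat(s['eef_rot']).as_matrix()
def delta(a,b):
    d=a[1].T@(b[0]-a[0])/.5; r=R.from_matrix(a[1].T@b[1]).as_rotvec()/.5
    return np.r_[d,r].round(4).tolist()
def chain(*ps,start=None):
    """rows for successive calls"""
    a=start or cur()
    for p in ps: print(delta(a,p)); a=p
def multi(*ps):
    """rows within one call, all relative to now"""
    a=cur()
    for p in ps: print(delta(a,p))
def gp(tag=''):
    p,M=cur(); s=get_state(); g=p+.147*M[:,2]
    yaw=np.degrees(np.arctan2(M[1,1],M[0,1])); tilt=np.degrees(np.arctan2(M[2,1],np.hypot(M[0,1],M[1,1])))
    print(tag,'t',round(s['clock'],2),'g',g.round(4),'yaw',yaw.round(2),'tilt',tilt.round(2),'F',np.round(s['contact_force'],1),'op',round(float(s['opening']),3),'ff',np.round(s['finger_force'],1))
E
python3 - <<'E'
from h import *
gp()
c=lambda r,az,z:[r*np.cos(np.radians(az)),r*np.sin(np.radians(az)),z]
chain(*[pose(c(.6,a,.29),y) for a,y in((40,40),(15,15),(-10,-10))],pose([.535,-.327,.27],-33.5))
E
```

```text
t 0.1 g [0.2659 0.565  0.257 ] yaw 64.81 tilt -0.09 F [0.3 0.3 0.4] op 1.0 ff 0.0
[-0.5033, -0.1602, -0.0657, -0.0031, 0.001, 0.8659]
[-0.5071, -0.1124, 0.0, 0.0, 0.0, 0.8727]
[-0.5071, -0.1124, 0.0, 0.0, 0.0, 0.8727]
[-0.4583, -0.0327, 0.04, 0.0, 0.0, 0.8203]
```

Call:
play_rows --rows '[[[-0.17, -0.05, -0.066, 0, 0, 0.3], [-0.34, -0.11, -0.066, 0, 0, 0.6], [-0.503, -0.16, -0.066, 0, 0, 0.866], [-0.503, -0.16, -0.066, 0, 0, 0.866], [-0.503, -0.16, -0.066, 0, 0, 0.866], [-0.503, -0.16, -0.066, 0, 0, 0.866], [-0.503, -0.16, -0.066, 0, 0, 0.866], [-0.503, -0.16, -0.066, 0, 0, 0.866], [-0.503, -0.16, -0.066, 0, 0, 0.866]]]' --claw 0

```text
clock: 0.85
tool_pos: [0.4602, 0.3852, 0.4374]
eef_rot: [0.424, 0.906, -0.0, -0.0]
contact_force: [-0.7, -1.1, 0.3]
opening: 1.001
finger_force: 0.0
```

Call:
play_rows --rows '[[[-0.507, -0.112, 0, 0, 0, 0.873], [-0.507, -0.112, 0, 0, 0, 0.873], [-0.507, -0.112, 0, 0, 0, 0.873], [-0.507, -0.112, 0, 0, 0, 0.873], [-0.507, -0.112, 0, 0, 0, 0.873], [-0.507, -0.112, 0, 0, 0, 0.873], [-0.507, -0.112, 0, 0, 0, 0.873], [-0.507, -0.112, 0, 0, 0, 0.873]]]'

```text
clock: 1.52
tool_pos: [0.5804, 0.1535, 0.4373]
eef_rot: [0.611, 0.792, -0.001, 0.0]
contact_force: [0.4, 0.6, 0.2]
opening: 0.999
finger_force: 0.0
```

Call:
play_rows --rows '[[[-0.507, -0.112, 0, 0, 0, 0.873], [-0.507, -0.112, 0, 0, 0, 0.873], [-0.507, -0.112, 0, 0, 0, 0.873], [-0.507, -0.112, 0, 0, 0, 0.873], [-0.507, -0.112, 0, 0, 0, 0.873], [-0.507, -0.112, 0, 0, 0, 0.873], [-0.507, -0.112, 0, 0, 0, 0.873], [-0.507, -0.112, 0, 0, 0, 0.873]]]'

```text
clock: 2.18
tool_pos: [0.5909, -0.1046, 0.4375]
eef_rot: [0.767, 0.642, -0.0, 0.0]
contact_force: [0.4, 0.5, 0.4]
opening: 1.004
finger_force: 0.0
```

Call:
play_rows --rows '[[[-0.458, -0.033, 0.04, 0, 0, 0.82], [-0.458, -0.033, 0.04, 0, 0, 0.82], [-0.458, -0.033, 0.04, 0, 0, 0.82], [-0.458, -0.033, 0.04, 0, 0, 0.82], [-0.458, -0.033, 0.04, 0, 0, 0.82], [-0.458, -0.033, 0.04, 0, 0, 0.82], [-0.458, -0.033, 0.04, 0, 0, 0.82], [-0.458, -0.033, 0.04, 0, 0, 0.82], [-0.458, -0.033, 0.04, 0, 0, 0.82]]]'

```text
clock: 2.93
tool_pos: [0.5372, -0.3218, 0.4173]
eef_rot: [0.88, 0.476, 0.001, -0.001]
contact_force: [0.9, -0.0, 1.1]
opening: 0.998
finger_force: 0.0
```

Run:
```python
from h import *
gp(); snap('wrist','w1')
print(proj('w1',[[.535,-.327,.17]]))
```

```text
t 2.93 g [ 0.5373 -0.3212  0.2703] yaw -33.18 tilt -0.08 F [ 0.9 -0.   1.1] op 0.998 ff 0.0
[[281.9 224.6]]
```

View pics/w1.png

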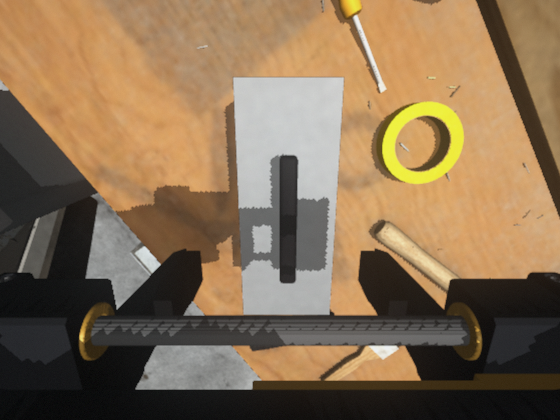

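The wrist view shows the handle from (288,155) to (288,283), square to the camera, between the fingers. The cover's far top edge runs from (234,77) to (344,77).

Run:
```python
from h import *
a,b=atz('w1',(289,155.5),.176),atz('w1',(288,283),.176); m=(a+b)/2; d=a-b
print(a,b,m,np.linalg.norm(d),'yaw',np.degrees(np.arctan2(d[1],d[0]))-90)
p,q=atz('w1',(234,77),.14),atz('w1',(344,77),.14); print(p,q,np.degrees(np.arctan2(*(q-p)[1::-1])))
yw=-33.3
chain(pose([m[0],m[1],.168],yw))
print(atz('s0',(290,345),0),atz('s0',(230,300),0))
chain(pose([m[0],m[1],.295],yw),pose([.55,-.12,.295],-8),pose([.48,-.03,.295],18),start=pose([m[0],m[1],.168],yw))
```

```text
[ 0.5709 -0.2816  0.176 ] [ 0.5112 -0.3731  0.176 ] [ 0.54105 -0.32735  0.176  ] 0.10925355829445553 yaw -33.12280111612185
[ 0.5659 -0.2089  0.14  ] [ 0.6401 -0.2575  0.14  ] -33.22425844321478
[-0.0055, 0.0128, 0.2048, -0.0021, -0.0068, 0.0047]
[ 0.2795 -0.1899  0.    ] [0.2876 0.0225 0.    ]
[0.0, 0.0, -0.254, 0.0, 0.0, 0.0]
[0.3564, -0.2127, 0.0, 0.0, 0.0, -0.8831]
[0.1588, -0.1637, 0.0, 0.0, 0.0, -0.9076]
```

Call:
play_rows --rows '[[[-0.005, 0.013, 0.07, -0.002, -0.007, 0], [-0.005, 0.013, 0.14, -0.002, -0.007, 0], [-0.005, 0.013, 0.18, -0.002, -0.007, 0], [-0.005, 0.013, 0.204, -0.002, -0.007, 0], [-0.005, 0.013, 0.204, -0.002, -0.007, 0], [-0.005, 0.013, 0.204, -0.002, -0.007, 0]]]'

```text
clock: 3.48
tool_pos: [0.54, -0.3305, 0.3161]
eef_rot: [0.88, 0.474, -0.001, 0.001]
contact_force: [0.2, 0.1, 0.6]
opening: 0.998
finger_force: 0.0
```

Call:
play_rows --rows '[[[0, 0, 0, 0, 0, 0], [0, 0, 0, 0, 0, 0], [0, 0, 0, 0, 0, 0], [0, 0, 0, 0, 0, 0], [0, 0, 0, 0, 0, 0], [0, 0, 0, 0, 0, 0], [0, 0, 0, 0, 0, 0], [0, 0, 0, 0, 0, 0], [0, 0, 0, 0, 0, 0], [0, 0, 0, 0, 0, 0]]]' --claw 1 --squeeze 45

```text
clock: 4.32
tool_pos: [0.539, -0.3318, 0.3156]
eef_rot: [0.881, 0.473, -0.001, 0.001]
contact_force: [0.5, 0.2, 0.2]
opening: 0.27
finger_force: 0.0
```

Run:
```python
from h import *
gp()
g=[.541,-.327]
chain(pose(g+[.295],-33.2),pose([.56,-.11,.295],-10),pose([.46,.03,.295],4),pose([.46,.03,.171],4))
```

```text
t 4.32 g [ 0.5388 -0.3323  0.1686] yaw -33.52 tilt 0.05 F [0.5 0.2 0.2] op 0.27 ff 0.0
[0.0094, -0.0017, -0.2528, 0.0018, 0.0069, -0.0111]
[0.384, -0.2058, 0.0, 0.0, 0.0, -0.8098]
[0.241, -0.2456, 0.0, 0.0, 0.0, -0.4887]
[0.0, 0.0, 0.248, 0.0, 0.0, 0.0]
```

Call:
play_rows --rows '[[[0, 0, 0, 0, 0, 0], [0, 0, 0, 0, 0, 0], [0, 0, 0, 0, 0, 0], [0, 0, 0, 0, 0, 0], [0, 0, 0, 0, 0, 0], [0, 0, 0, 0, 0, 0]]]'

```text
clock: 4.82
tool_pos: [0.5388, -0.3317, 0.3156]
eef_rot: [0.881, 0.473, -0.001, 0.001]
contact_force: [-1.0, 1.3, 0.4]
opening: 0.148
finger_force: 45.0
```

Call:
play_rows --rows '[[[0, 0, -0.03, 0, 0, 0], [0, 0, -0.07, 0, 0, 0], [0, 0, -0.11, 0, 0, 0], [0, 0, -0.15, 0, 0, 0], [0, 0, -0.19, 0, 0, 0], [0, 0, -0.23, 0, 0, 0], [0, 0, -0.253, 0, 0, 0], [0, 0, -0.253, 0, 0, 0], [0, 0, -0.253, 0, 0, 0]]]'

```text
clock: 5.57
tool_pos: [0.5392, -0.3313, 0.4416]
eef_rot: [0.881, 0.473, -0.001, 0.001]
contact_force: [0.7, -0.4, -7.2]
opening: 0.148
finger_force: 45.0
```

Run:
```python
from h import *
gp()
chain(pose([.56,-.11,.295],-10),pose([.46,.03,.295],4),pose([.46,.03,.171],4))
```

```text
t 5.57 g [ 0.5391 -0.3318  0.2946] yaw -33.51 tilt 0.07 F [ 0.7 -0.4 -7.2] op 0.148 ff 45.0
[0.392, -0.2097, -0.0025, 0.0012, 0.0073, -0.8208]
[0.241, -0.2456, 0.0, 0.0, 0.0, -0.4887]
[0.0, 0.0, 0.248, 0.0, 0.0, 0.0]
```

Call:
play_rows --rows '[[[0.04, -0.02, -0.002, 0.001, 0.007, -0.08], [0.08, -0.04, -0.002, 0.001, 0.007, -0.16], [0.12, -0.063, -0.002, 0.001, 0.007, -0.25], [0.16, -0.084, -0.002, 0.001, 0.007, -0.33], [0.2, -0.105, -0.002, 0.001, 0.007, -0.41], [0.24, -0.126, -0.002, 0.001, 0.007, -0.49], [0.28, -0.147, -0.002, 0.001, 0.007, -0.57], [0.32, -0.168, -0.002, 0.001, 0.007, -0.65], [0.36, -0.189, -0.002, 0.001, 0.007, -0.74], [0.392, -0.21, -0.002, 0.001, 0.007, -0.82], [0.392, -0.21, -0.002, 0.001, 0.007, -0.82], [0.392, -0.21, -0.002, 0.001, 0.007, -0.82]]]'

```text
clock: 6.57
tool_pos: [0.5596, -0.1077, 0.4406]
eef_rot: [0.765, 0.644, -0.001, -0.002]
contact_force: [0.1, 0.8, -6.1]
opening: 0.145
finger_force: 45.0
```

Call:
play_rows --rows '[[[0.04, -0.04, 0, 0, 0, -0.08], [0.08, -0.08, 0, 0, 0, -0.16], [0.12, -0.12, 0, 0, 0, -0.24], [0.16, -0.16, 0, 0, 0, -0.33], [0.2, -0.2, 0, 0, 0, -0.41], [0.241, -0.246, 0, 0, 0, -0.489], [0.241, -0.246, 0, 0, 0, -0.489], [0.241, -0.246, 0, 0, 0, -0.489], [0.241, -0.246, 0, 0, 0, -0.489]]]'

```text
clock: 7.32
tool_pos: [0.46, 0.029, 0.4422]
eef_rot: [0.683, 0.731, -0.0, 0.0]
contact_force: [0.5, -0.9, -6.6]
opening: 0.147
finger_force: 45.1
```

Call:
play_rows --rows '[[[0, 0, 0.04, 0, 0, 0], [0, 0, 0.08, 0, 0, 0], [0, 0, 0.12, 0, 0, 0], [0, 0, 0.15, 0, 0, 0], [0, 0, 0.18, 0, 0, 0], [0, 0, 0.2, 0, 0, 0], [0, 0, 0.215, 0, 0, 0], [0, 0, 0.225, 0, 0, 0], [0, 0, 0.232, 0, 0, 0], [0, 0, 0.232, 0, 0, 0], [0, 0, 0.232, 0, 0, 0]]]'

```text
clock: 8.23
tool_pos: [0.46, 0.0299, 0.3267]
eef_rot: [0.682, 0.731, 0.0, 0.0]
contact_force: [-0.6, 0.2, -6.0]
opening: 0.143
finger_force: 45.0
```

Run:
```python
from h import *
gp();
```

```text
t 8.23 g [0.46   0.0299 0.1797] yaw 3.96 tilt 0.03 F [-0.6  0.2 -6. ] op 0.143 ff 45.0
```

Call:
play_rows --rows '[[[0, 0, 0.006, 0, 0, 0], [0, 0, 0.012, 0, 0, 0], [0, 0, 0.017, 0, 0, 0], [0, 0, 0.02, 0, 0, 0], [0, 0, 0.022, 0, 0, 0], [0, 0, 0.022, 0, 0, 0]]]'

```text
clock: 8.73
tool_pos: [0.4597, 0.0285, 0.3159]
eef_rot: [0.683, 0.73, -0.001, 0.001]
contact_force: [-0.3, -6.5, 1.5]
opening: 0.143
finger_force: 45.0
```

Call:
play_rows --rows '[[[0, 0, 0, 0, 0, 0], [0, 0, 0, 0, 0, 0], [0, 0, 0, 0, 0, 0], [0, 0, 0, 0, 0, 0], [0, 0, 0, 0, 0, 0], [0, 0, 0, 0, 0, 0], [0, 0, 0, 0, 0, 0], [0, 0, 0, 0, 0, 0]]]' --claw 0

```text
clock: 9.4
tool_pos: [0.4596, 0.0302, 0.3154]
eef_rot: [0.682, 0.731, -0.0, -0.0]
contact_force: [0.5, -0.2, 0.2]
opening: 0.729
finger_force: 0.0
```

Run:
```python
from h import *
gp(); 
chain(pose([.46,.03,.29],4),pose([.5,-.12,.29],-10),pose([.51,-.305,.27],-33.5))
```

```text
t 9.4 g [0.4596 0.0302 0.1684] yaw 3.99 tilt -0.01 F [ 0.5 -0.2  0.2] op 0.729 ff 0.0
[-0.0004, 0.0006, -0.2431, -0.0004, -0.0003, -0.0003]
[-0.3048, 0.0589, 0.0, 0.0, 0.0, 0.4887]
[-0.3609, 0.0839, 0.04, 0.0, 0.0, 0.8203]
```

Run:
```python
from h import *
chain(pose([.46,.03,.32],4),pose([.5,-.12,.32],-10),pose([.522,-.352,.32],-33.2))
```

```text
[-0.0004, 0.0006, -0.3031, -0.0004, -0.0003, -0.0003]
[-0.3048, 0.0589, 0.0, 0.0, 0.0, 0.4887]
[-0.4493, 0.1239, 0.0, 0.0, 0.0, 0.8098]
```

Call:
play_rows --rows '[[[0, 0, -0.05, 0, 0, 0], [0, 0, -0.12, 0, 0, 0], [0, 0, -0.2, 0, 0, 0], [0, 0, -0.28, 0, 0, 0], [0, 0, -0.303, 0, 0, 0], [0, 0, -0.303, 0, 0, 0]]]'

```text
clock: 9.9
tool_pos: [0.4605, 0.0301, 0.4703]
eef_rot: [0.682, 0.731, 0.003, 0.002]
contact_force: [0.2, 0.8, -0.8]
opening: 1.004
finger_force: 0.0
```

Call:
play_rows --rows '[[[-0.305, 0.06, 0, 0, 0, 0.489], [-0.305, 0.06, 0, 0, 0, 0.489], [-0.305, 0.06, 0, 0, 0, 0.489], [-0.305, 0.06, 0, 0, 0, 0.489], [-0.305, 0.06, 0, 0, 0, 0.489], [-0.305, 0.06, 0, 0, 0, 0.489]]]'

```text
clock: 10.4
tool_pos: [0.4998, -0.1216, 0.4654]
eef_rot: [0.768, 0.641, -0.001, -0.001]
contact_force: [0.3, 0.4, -0.4]
opening: 0.996
finger_force: 0.0
```

Call:
play_rows --rows '[[[-0.45, 0.098, 0, 0, 0, 0.81], [-0.45, 0.098, 0, 0, 0, 0.81], [-0.45, 0.098, 0, 0, 0, 0.81], [-0.45, 0.098, 0, 0, 0, 0.81], [-0.45, 0.098, 0, 0, 0, 0.81], [-0.45, 0.098, 0, 0, 0, 0.81], [-0.45, 0.098, 0, 0, 0, 0.81], [-0.45, 0.098, 0, 0, 0, 0.81], [-0.45, 0.098, 0, 0, 0, 0.81], [-0.45, 0.098, 0, 0, 0, 0.81]]]'

```text
clock: 11.23
tool_pos: [0.5102, -0.3472, 0.4664]
eef_rot: [0.879, 0.477, 0.0, -0.001]
contact_force: [-0.4, -0.5, -0.2]
opening: 1.002
finger_force: 0.0
```

Run:
```python
from h import *
gp(); snap('wrist','w2');gp()
```

```text
t 11.23 g [ 0.5101 -0.3469  0.3194] yaw -33.01 tilt -0.12 F [-0.4 -0.5 -0.2] op 1.002 ff 0.0
 t 11.28 g [ 0.51   -0.3473  0.3196] yaw -33.02 tilt -0.08 F [-1.   0.1 -0.3] op 0.999 ff 0.0
```

View pics/w2.png

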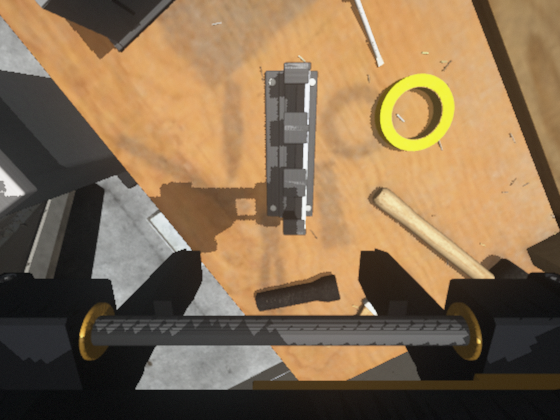

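The rack stands uncovered at about (290,150), from (265,70) to (318,235). I'll enlarge that region.

Run:
```python
from h import *
i=cv2.imread('pics/w2.png'); cv2.imwrite('pics/c2.png',cv2.rotate(cv2.resize(i[55:243,250:335],None,fx=4.2,fy=4.2,interpolation=cv2.INTER_CUBIC),cv2.ROTATE_90_COUNTERCLOCKWISE))
```

```text
(no output)
```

View pics/c2.png

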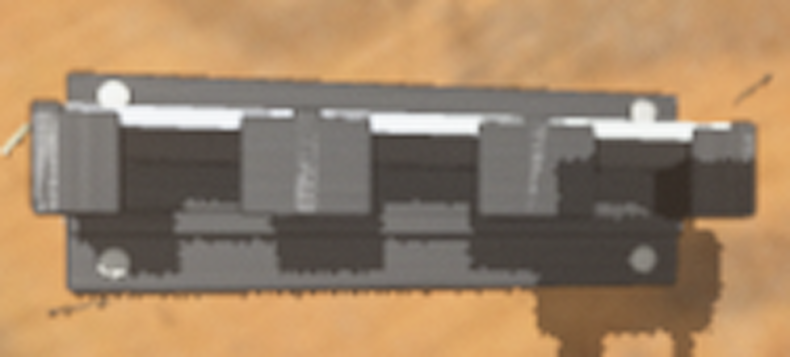

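```bash
cat > fit.py <<'E'
from h import *
from scipy.optimize import least_squares
def fit(n,obj,px,p0,zfree=None,mask=None):
    obj=np.array(obj,float);px=np.array(px,float)
    def f(p,full=True):
        c,s=np.cos(p[2]),np.sin(p[2]); o=obj.copy()
        if zfree is not None: o[zfree,2]=p[3]
        w=np.c_[p[0]+c*o[:,0]-s*o[:,1],p[1]+s*o[:,0]+c*o[:,1],o[:,2]]
        e=proj(n,w)-px
        return (e*mask).ravel() if mask is not None else e.ravel()
    r=least_squares(f,p0,x_scale=[.01,.01,.05]+([.01] if zfree is not None else []),diff_step=1e-3)
    print('fit',r.x[:2].round(4),np.degrees(r.x[2]).round(2),r.x[3:],'rms',np.sqrt(np.mean(r.fun**2)).round(2)); print(r.fun.reshape(-1,2).round(1).tolist())
    return r.x
E
python3 - <<'E'
from fit import *
o=lambda a,b:(250+(356-b)/4.2,55+a/4.2)
ob=[];px=[]
for a,y in((33,103),(120,81),(242,51),(370,15),(480,-15),(593,-51),(692,-81),(755,-103)):
    ob.append([-.011,y/1e3,.09]); px.append(o(a,213))
for a,b,x,y in((67,72,36,105),(675,95,36,-105),(677,285,-36,-105),(67,290,-36,105)):
    ob.append([x/1e3,y/1e3,.01]); px.append(o(a,b))
fit('w2',ob,px,[.541,-.327,np.radians(-33.2),.01],zfree=[8,9,10,11])
E
```

```text
fit [ 0.5402 -0.328 ] -32.96 [0.01] rms 0.51
[[0.2, -0.7], [0.1, 0.2], [-0.0, -0.6], [-0.1, 0.7], [-0.1, -0.5], [-0.2, 1.0], [-0.3, -0.2], [-0.3, 0.5], [0.6, -0.6], [0.9, 0.8], [0.4, 0.3], [-0.6, -0.5]]
```

Run:
```python
from h import *
gp()
chain(pose([.56,-.16,.32],-10),pose([.58,.07,.32],10),pose([.565,.24,.32],14))
```

```text
t 11.28 g [ 0.51   -0.3473  0.3196] yaw -33.02 tilt -0.08 F [-1.   0.1 -0.3] op 0.999 ff 0.0
[0.3689, -0.1207, -0.0, -0.0023, -0.0034, -0.8037]
[0.46, -0.0405, 0.0, 0.0, 0.0, -0.6981]
[0.34, 0.0295, 0.0, 0.0, 0.0, -0.1396]
```

Call:
play_rows --rows '[[[0.369, -0.121, 0, -0.002, -0.003, -0.804], [0.369, -0.121, 0, -0.002, -0.003, -0.804], [0.369, -0.121, 0, -0.002, -0.003, -0.804], [0.369, -0.121, 0, -0.002, -0.003, -0.804], [0.369, -0.121, 0, -0.002, -0.003, -0.804], [0.369, -0.121, 0, -0.002, -0.003, -0.804]]]'

```text
clock: 11.78
tool_pos: [0.5619, -0.1528, 0.4669]
eef_rot: [0.763, 0.647, 0.002, -0.001]
contact_force: [-0.0, 1.5, 0.4]
opening: 0.998
finger_force: 0.0
```

Call:
play_rows --rows '[[[0.46, -0.04, 0, 0, 0, -0.698], [0.46, -0.04, 0, 0, 0, -0.698], [0.46, -0.04, 0, 0, 0, -0.698], [0.46, -0.04, 0, 0, 0, -0.698], [0.46, -0.04, 0, 0, 0, -0.698], [0.46, -0.04, 0, 0, 0, -0.698], [0.46, -0.04, 0, 0, 0, -0.698]]]'

```text
clock: 12.37
tool_pos: [0.5801, 0.0757, 0.4664]
eef_rot: [0.639, 0.769, 0.001, -0.001]
contact_force: [-0.1, 0.1, -0.2]
opening: 0.999
finger_force: 0.0
```

Call:
play_rows --rows '[[[0.34, 0.03, 0, 0, 0, -0.14], [0.34, 0.03, 0, 0, 0, -0.14], [0.34, 0.03, 0, 0, 0, -0.14], [0.34, 0.03, 0, 0, 0, -0.14], [0.34, 0.03, 0, 0, 0, -0.14], [0.34, 0.03, 0, 0, 0, -0.14], [0.34, 0.03, 0, 0, 0, -0.14], [0.34, 0.03, 0, 0, 0, -0.14]]]'

```text
clock: 13.03
tool_pos: [0.5671, 0.235, 0.4663]
eef_rot: [0.618, 0.786, -0.001, 0.001]
contact_force: [-0.5, -0.3, 0.4]
opening: 0.995
finger_force: 0.0
```

Run:
```python
from h import *
gp(); snap('wrist','w3');gp()
i=cv2.imread('pics/w3.png'); c=[.564,.275];a=np.radians(14.1)
W=[[c[0]+np.cos(a)*x-np.sin(a)*y,c[1]+np.sin(a)*x+np.cos(a)*y,.13] for x in(-.05,.03) for y in(-.12,.12)]
p=proj('w3',W);print(p.tolist())
u0,v0=np.maximum(p.min(0).astype(int)-15,0);u1,v1=p.max(0).astype(int)+15
j=cv2.rotate(i[v0:v1,u0:u1],cv2.ROTATE_90_COUNTERCLOCKWISE); f=800/j.shape[1]
print(u0,v0,u1,v1,f); cv2.imwrite('pics/c3.png',cv2.resize(j,None,fx=f,fy=f,interpolation=cv2.INTER_CUBIC))
```

```text
t 13.03 g [0.5671 0.2345 0.3193] yaw 13.64 tilt -0.02 F [-0.5 -0.3  0.4] op 0.995 ff 0.0
 t 13.08 g [0.5673 0.2343 0.3194] yaw 13.6 tilt -0.02 F [0.4 0.4 0.2] op 0.999 ff 0.0
[[244.3, 254.8], [232.5, 24.8], [311.2, 254.3], [317.6, 24.0]]
217 9 332 269 3.076923076923077
```

View pics/c3.png

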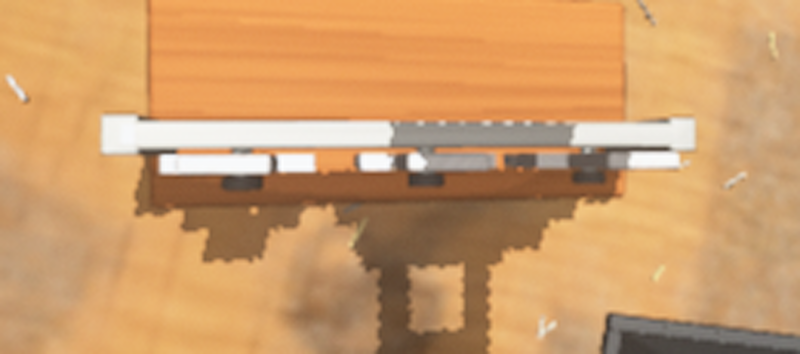

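Run:
```python
from fit import *
o=lambda a,b:(217+(354-b)/3.077,9+a/3.077)
D=[(102,135,0,105,100,0,1),(693,135,0,-105,100,0,1),(140,148,-5,92,100,1,0),(670,148,-5,-97,100,1,0),(140,121,5,92,100,1,0),(670,121,5,-97,100,1,0),(242,189,-20,66,92,1,1),(425,187,-20,0,92,1,1),(588,183,-20,-66,92,1,1)]
D=np.array(D)
p=fit('w3',D[:,2:5]/1e3,[o(*d[:2]) for d in D],[.564,.275,np.radians(14.1)],mask=D[:,5:])
c,s=np.cos(p[2]),np.sin(p[2]); A=np.array([[c,-s],[s,c]])
for lab,q in(('tab1L',(160,163)),('tab1R',(242,163)),('p1f',(215,174)),('p1b',(215,154)),('p2b',(380,153)),('p2f',(380,171)),('p3b',(650,152)),('p3f',(650,170))):
    w=atz('w3',o(*q),.1575)[:2]; print(lab,w,(A.T@(w-p[:2])*1e3).round(1))
for y in(66,0,-66): print(proj('w3',[list(p[:2]+A@[-.010,(y+e)/1e3])+[z] for e,z in((13,.1575),(-13,.1575),(25,.1035),(-25,.1035))]).tolist())
```

```text
fit [0.5668 0.2786] 14.09 [] rms 1.18
[[0.0, 3.6], [0.0, -3.2], [-0.0, 0.0], [0.6, -0.0], [0.6, 0.0], [-0.3, -0.0], [-0.1, -1.0], [0.2, -0.4], [-0.2, -0.1]]
tab1L [0.5371 0.3556] [-10.1  81.9]
tab1R [0.5423 0.3343] [-10.2  60. ]
p1f [0.5374 0.3407] [-13.4  67.4]
p1b [0.5431 0.3421] [-7.5 67.3]
p2b [0.5546 0.2965] [-7.5 20.3]
p2f [0.5492 0.2952] [-13.   20.4]
p3b [0.5761 0.2099] [ -7.7 -68.9]
p3f [0.5702 0.2085] [-13.8 -68.8]
[[279.1, 64.6], [279.4, 95.9], [279.2, 60.0], [279.6, 110.1]]
[[279.8, 140.4], [280.0, 167.3], [279.7, 125.1], [280.1, 169.3]]
[[280.3, 205.8], [280.5, 229.2], [280.2, 182.6], [280.5, 221.8]]
```

```bash
cat > t.py <<'E'
from h import *
S=np.array([.5668,.2786]);SY=14.09
RK=np.array([.5402,-.3280]);RY=-32.96
def rot(a): a=np.radians(a); return np.array([[np.cos(a),-np.sin(a)],[np.sin(a),np.cos(a)]])
def sp(y,dx=0,z=.1435,x=-.0104): return pose([*(S+rot(SY)@[x-dx,y]),z],SY)
def rp(y,h,t,cx=.0008,G=.110,along=0):
    """bay y, foot h above groove floor, tilt t deg to front, slid back 'along' the plane"""
    a=np.radians(t); u=np.array([-np.sin(a),np.cos(a)])
    c=np.array([cx,.010+h+.003*abs(np.sin(a))])+u*(G+along)
    return pose([*(RK+rot(RY)@[c[0],y]),c[1]],RY,t)
E
python3 - <<'E'
from t import *
gp()
chain(sp(-.067,z=.2),sp(-.067),sp(-.067,z=.1645),sp(-.067,dx=.035,z=.1645),sp(-.067,dx=.035,z=.35))
E
```

```text
t 13.08 g [0.5673 0.2343 0.3194] yaw 13.6 tilt -0.02 F [0.4 0.4 0.2] op 0.999 ff 0.0
[-0.0481, 0.0002, 0.2389, -0.0007, 0.0071, -0.017]
[0.0, 0.0, 0.113, 0.0, 0.0, 0.0]
[0.0, 0.0, -0.042, 0.0, 0.0, 0.0]
[-0.0, -0.07, 0.0, 0.0, 0.0, 0.0]
[0.0, 0.0, -0.371, 0.0, 0.0, 0.0]
```

Call:
play_rows --rows '[[[-0.048, 0, 0.08, 0, 0.007, -0.017], [-0.048, 0, 0.15, 0, 0.007, -0.017], [-0.048, 0, 0.21, 0, 0.007, -0.017], [-0.048, 0, 0.239, 0, 0.007, -0.017], [-0.048, 0, 0.239, 0, 0.007, -0.017], [-0.048, 0, 0.239, 0, 0.007, -0.017], [-0.048, 0, 0.239, 0, 0.007, -0.017]]]' --claw 0.6 --squeeze 30

```text
clock: 13.67
tool_pos: [0.5733, 0.2132, 0.3482]
eef_rot: [0.614, 0.789, 0.001, 0.0]
contact_force: [0.9, -0.1, -0.3]
opening: 0.497
finger_force: 0.0
```

Run:
```python
from t import *
gp(); chain(sp(-.067)); snap('wrist','w4')
e=rot(SY)
for z in(.1575,.1035): print(proj('w4',[list(S+e@[-.0104,y])+[z] for y in((-.054,-.080)if z>.12 else(-.042,-.092))]).tolist())
i=cv2.imread('pics/w4.png'); cv2.imwrite('pics/c4.png',cv2.resize(i[100:420,160:420],None,fx=1.8,fy=1.8,interpolation=cv2.INTER_CUBIC))
```

```text
t 13.67 g [0.5736 0.2135 0.2012] yaw 14.21 tilt 0.14 F [ 0.9 -0.1 -0.3] op 0.497 ff 0.0
[-0.0041, -0.0018, 0.1155, 0.0048, -0.0035, 0.0042]
[[277.6, 231.3], [277.6, 268.2]]
[[278.0, 191.3], [278.0, 248.8]]
```

View pics/c4.png

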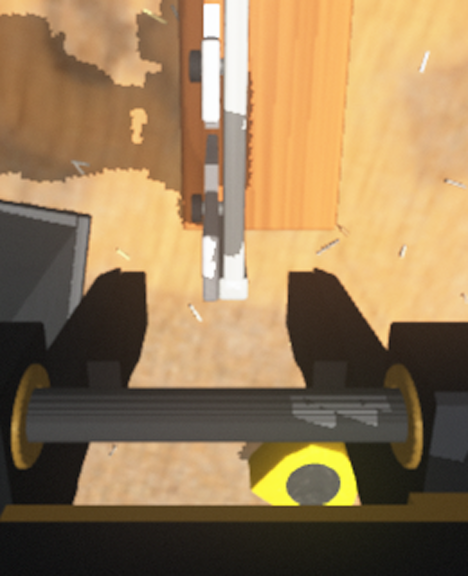

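Call:
play_rows --rows '[[[-0.002, -0.002, 0.05, 0.004, -0.003, 0.004], [-0.002, -0.002, 0.09, 0.004, -0.003, 0.004], [-0.002, -0.002, 0.115, 0.004, -0.003, 0.004], [-0.002, -0.002, 0.115, 0.004, -0.003, 0.004], [-0.002, -0.002, 0.115, 0.004, -0.003, 0.004], [-0.002, -0.002, 0.115, 0.004, -0.003, 0.004]]]'

```text
clock: 14.22
tool_pos: [0.5724, 0.213, 0.291]
eef_rot: [0.614, 0.789, 0.001, -0.0]
contact_force: [0.4, 0.4, 0.1]
opening: 0.402
finger_force: 0.0
```

Call:
play_rows --rows '[[[0, 0, 0, 0, 0, 0], [0, 0, 0, 0, 0, 0], [0, 0, 0, 0, 0, 0], [0, 0, 0, 0, 0, 0], [0, 0, 0, 0, 0, 0], [0, 0, 0, 0, 0, 0], [0, 0, 0, 0, 0, 0], [0, 0, 0, 0, 0, 0], [0, 0, 0, 0, 0, 0], [0, 0, 0, 0, 0, 0], [0, 0, 0, 0, 0, 0], [0, 0, 0, 0, 0, 0]]]' --claw 1

```text
clock: 15.22
tool_pos: [0.5718, 0.2129, 0.2895]
eef_rot: [0.614, 0.789, -0.001, -0.001]
contact_force: [0.1, 0.2, 2.7]
opening: 0.064
finger_force: 30.0
```

Run:
```python
from t import *
gp(); p,M=cur(); chain(sp(-.066)); print('rel', (rot(SY).T@((p+.147*M[:,2])[:2]-S)).round(4))
```

```text
t 15.22 g [0.5715 0.2128 0.1425] yaw 14.18 tilt -0.1 F [0.1 0.2 2.7] op 0.064 ff 30.0
[-0.0021, 0.0016, -0.0021, -0.0036, -0.0007, 0.0033]
rel [-0.0115 -0.0649]
```

Call:
play_rows --rows '[[[0, 0, -0.01, 0, 0, 0], [0, 0, -0.02, 0, 0, 0], [0, 0, -0.03, 0, 0, 0], [0, 0, -0.038, 0, 0, 0], [0, 0, -0.041, 0, 0, 0], [0, 0, -0.041, 0, 0, 0], [0, 0, -0.041, 0, 0, 0], [0, 0, -0.041, 0, 0, 0]]]'

```text
clock: 15.88
tool_pos: [0.5716, 0.2128, 0.3096]
eef_rot: [0.614, 0.789, -0.001, -0.001]
contact_force: [0.2, 0.3, -1.3]
opening: 0.064
finger_force: 30.0
```

Call:
play_rows --rows '[[[0, -0.01, 0, 0, 0, 0], [0, -0.02, 0, 0, 0, 0], [0, -0.03, 0, 0, 0, 0], [0, -0.045, 0, 0, 0, 0], [0, -0.06, 0, 0, 0, 0], [0, -0.07, 0, 0, 0, 0], [0, -0.07, 0, 0, 0, 0], [0, -0.07, 0, 0, 0, 0]]]'

```text
clock: 16.55
tool_pos: [0.5375, 0.2042, 0.31]
eef_rot: [0.614, 0.789, -0.001, -0.001]
contact_force: [-0.5, 0.1, 0.2]
opening: 0.064
finger_force: 30.0
```

Call:
play_rows --rows '[[[0, 0, -0.05, 0, 0, 0], [0, 0, -0.12, 0, 0, 0], [0, 0, -0.19, 0, 0, 0], [0, 0, -0.26, 0, 0, 0], [0, 0, -0.33, 0, 0, 0], [0, 0, -0.37, 0, 0, 0], [0, 0, -0.37, 0, 0, 0], [0, 0, -0.37, 0, 0, 0]]]'

```text
clock: 17.22
tool_pos: [0.5384, 0.2043, 0.4957]
eef_rot: [0.614, 0.789, 0.0, -0.0]
contact_force: [-0.4, -0.6, -1.4]
opening: 0.066
finger_force: 30.0
```

Run:
```python
from t import *
gp(); chain(pose([.55,0,.34],-10),rp(-.066+.001,0,18,G=.109,along=.09),rp(-.066+.001,0.014,18,G=.109)); snap('scene','s4')
i=cv2.imread('pics/s4.png'); cv2.imwrite('pics/c5.png',cv2.resize(i[80:380,140:460],None,fx=2,fy=2))
```

```text
t 17.22 g [0.5385 0.2044 0.3487] yaw 14.18 tilt 0.03 F [-0.4 -0.6 -1.4] op 0.066 ff 30.0
[-0.4019, -0.0776, 0.0171, 0.0006, -0.0017, 0.8439]
[-0.6863, -0.1515, 0.294, -0.6199, -0.1259, 0.7948]
[-0.0, 0.0087, 0.1534, 0.0, 0.0, 0.0]
```

View pics/c5.png

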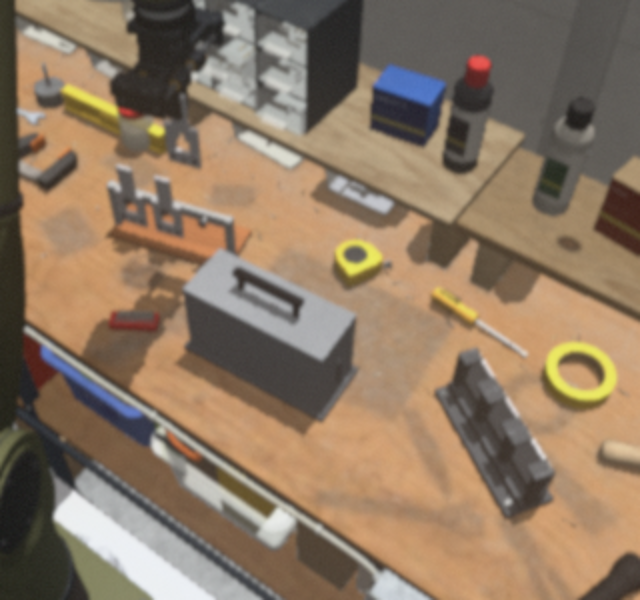

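Run:
```python
from t import *
chain(pose([.55,-.02,.34],-10),rp(-.065,0,18,G=.109,along=.16),rp(-.065,0.018,18,G=.109))
```

```text
[-0.4406, -0.0865, 0.0146, -0.0063, 0.001, 0.8441]
[-0.6301, -0.1983, 0.1609, -0.6199, -0.1259, 0.7948]
[0.0, 0.0111, 0.2858, 0.0, 0.0, 0.0]
```

Call:
play_rows --rows '[[[-0.07, -0.01, 0.01, -0.006, 0, 0.14], [-0.14, -0.03, 0.014, -0.006, 0, 0.28], [-0.22, -0.043, 0.014, -0.006, 0, 0.42], [-0.29, -0.058, 0.014, -0.006, 0, 0.56], [-0.37, -0.072, 0.014, -0.006, 0, 0.7], [-0.44, -0.086, 0.014, -0.006, 0, 0.844], [-0.44, -0.086, 0.014, -0.006, 0, 0.844], [-0.44, -0.086, 0.014, -0.006, 0, 0.844], [-0.44, -0.086, 0.014, -0.006, 0, 0.844]]]'

```text
clock: 18.02
tool_pos: [0.5501, -0.0189, 0.4862]
eef_rot: [0.766, 0.643, -0.001, -0.001]
contact_force: [-0.3, 0.4, -1.5]
opening: 0.06
finger_force: 30.0
```

Call:
play_rows --rows '[[[-0.07, -0.02, 0.01, -0.07, -0.014, 0.09], [-0.14, -0.04, 0.03, -0.14, -0.028, 0.18], [-0.21, -0.07, 0.05, -0.21, -0.042, 0.27], [-0.28, -0.09, 0.07, -0.28, -0.056, 0.35], [-0.35, -0.11, 0.09, -0.35, -0.07, 0.44], [-0.42, -0.13, 0.11, -0.42, -0.084, 0.53], [-0.49, -0.155, 0.125, -0.49, -0.098, 0.62], [-0.56, -0.178, 0.143, -0.55, -0.112, 0.71], [-0.63, -0.198, 0.161, -0.62, -0.126, 0.795], [-0.63, -0.198, 0.161, -0.62, -0.126, 0.795], [-0.63, -0.198, 0.161, -0.62, -0.126, 0.795], [-0.63, -0.198, 0.161, -0.62, -0.126, 0.795], [-0.63, -0.198, 0.161, -0.62, -0.126, 0.795]]]'

```text
clock: 19.1
tool_pos: [0.3999, -0.3104, 0.4072]
eef_rot: [0.867, 0.474, 0.076, 0.137]
contact_force: [0.3, 0.6, -1.2]
opening: 0.067
finger_force: 30.0
```

Run:
```python
from t import *
gp(); chain(rp(-.065,0.08,18,G=.109),rp(-.065,0.015,18,G=.109))
```

```text
t 19.1 g [ 0.4382 -0.3348  0.2673] yaw -32.69 tilt 18.0 F [ 0.3  0.6 -1.2] op 0.067 ff 30.0
[-0.0075, 0.0482, 0.1687, 0.0001, -0.0059, 0.0088]
[0.0, -0.0402, 0.1236, 0.0, 0.0, 0.0]
```

Run:
```python
from t import *
chain(rp(-.065,0,18,G=.109,along=.05),rp(-.065,0,18,G=.109,along=.01))
```

```text
[-0.0074, -0.0012, 0.2208, 0.0001, -0.0059, 0.0088]
[0.0, -0.0, 0.08, 0.0, 0.0, 0.0]
```

Call:
play_rows --rows '[[[-0.007, -0.001, 0.06, 0, -0.006, 0.009], [-0.007, -0.001, 0.12, 0, -0.006, 0.009], [-0.007, -0.001, 0.18, 0, -0.006, 0.009], [-0.007, -0.001, 0.21, 0, -0.006, 0.009], [-0.007, -0.001, 0.22, 0, -0.006, 0.009], [-0.007, -0.001, 0.22, 0, -0.006, 0.009], [-0.007, -0.001, 0.22, 0, -0.006, 0.009], [-0.007, -0.001, 0.22, 0, -0.006, 0.009]]]'

```text
clock: 19.77
tool_pos: [0.4251, -0.3333, 0.3038]
eef_rot: [0.869, 0.47, 0.074, 0.139]
contact_force: [-0.0, 0.2, -1.4]
opening: 0.067
finger_force: 30.0
```

Run:
```python
from t import *
gp(); chain(rp(-.065,0,18,G=.109,along=.01)); snap('wrist','w6')
print(proj('w6',[list(RK+rot(RY)@[-.011,y])+[.09] for y in(-.081,-.051,-.015)]).tolist(), 'tab lug')
i=cv2.imread('pics/w6.png'); cv2.imwrite('pics/c6.png',cv2.resize(i[100:420,160:420],None,fx=1.8,fy=1.8,interpolation=cv2.INTER_CUBIC))
```

```text
t 19.77 g [ 0.4633 -0.3585  0.1642] yaw -33.16 tilt 18.15 F [-0.   0.2 -1.4] op 0.067 ff 30.0
[0.0043, -0.0015, 0.0835, 0.0054, 0.005, -0.0068]
[[295.7, 241.3], [296.2, 204.4], [296.9, 155.8]] tab lug
```

View pics/c6.png

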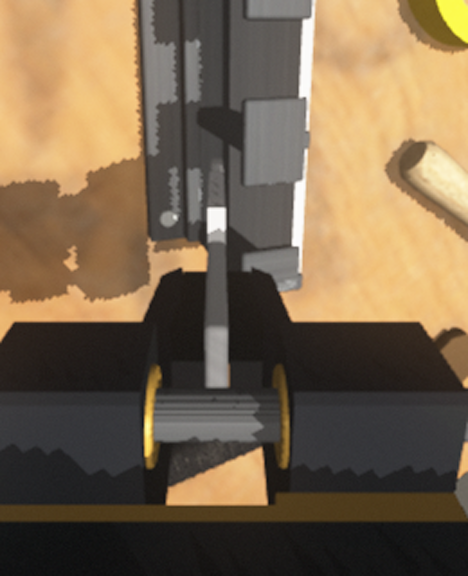

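Run:
```python
from t import *
p,M=cur()
for x in(.022,.024,.025,.026): print(x,proj('w6',[p+M@[x,0,.147+.039]]).tolist())
print('tab top', [proj('w6',[p+M@[x,0,.147-.015]]).tolist() for x in(.011,.012,.013)])
```

```text
0.022 [[280.2, 217.5]]
0.024 [[280.2, 214.3]]
0.025 [[280.2, 212.7]]
0.026 [[280.2, 211.1]]
tab top [[[280.2, 282.7]], [[280.2, 280.7]], [[280.2, 278.7]]]
```

Call:
play_rows --rows '[[[0.006, -0.001, 0.01, 0.005, 0.005, -0.007], [0.006, -0.001, 0.03, 0.005, 0.005, -0.007], [0.006, -0.001, 0.045, 0.005, 0.005, -0.007], [0.006, -0.001, 0.06, 0.005, 0.005, -0.007], [0.006, -0.001, 0.075, 0.005, 0.005, -0.007], [0.006, -0.001, 0.087, 0.005, 0.005, -0.007], [0.006, -0.001, 0.087, 0.005, 0.005, -0.007], [0.006, -0.001, 0.087, 0.005, 0.005, -0.007]]]'

```text
clock: 20.48
tool_pos: [0.4419, -0.3421, 0.2661]
eef_rot: [0.87, 0.469, 0.073, 0.132]
contact_force: [0.2, -0.3, -1.2]
opening: 0.065
finger_force: 30.0
```

Run:
```python
from t import *
gp(); chain(rp(-.064,0,18,G=.109,along=.0))
```

```text
t 20.48 g [ 0.4787 -0.3658  0.1258] yaw -33.34 tilt 17.31 F [ 0.2 -0.3 -1.2] op 0.065 ff 30.0
[0.0026, -0.0137, 0.0203, -0.024, -0.0016, -0.0126]
```

Call:
play_rows --rows '[[[0, 0, 0, 0, 0, 0], [0, 0, 0, 0, 0, 0], [0, 0, 0, 0, 0, 0]]]'

```text
clock: 20.73
tool_pos: [0.4416, -0.3423, 0.2666]
eef_rot: [0.869, 0.47, 0.073, 0.132]
contact_force: [-0.7, -0.2, -0.6]
opening: 0.064
finger_force: 30.0
```

Run:
```python
from t import *
gp(); chain(rp(-.064,0,18,G=.109,along=.01));print(get_state()['q'])
```

```text
t 20.73 g [ 0.4785 -0.366   0.1263] yaw -33.19 tilt 17.34 F [-0.7 -0.2 -0.6] op 0.064 ff 30.0
[0.0032, -0.014, 0.0013, -0.0229, -0.0013, -0.0076]
[ 0.54737383  0.78625829  0.04968593  2.0296644  -1.00039106  0.0432497
  0.99260261]
```

Run:
```python
from t import *
P=lambda al,t=15:rp(-.064,0,t,G=.109,along=al,cx=.0003)
multi(P(.03),P(.03,15));chain(P(.012),P(.004),start=P(.03))
```

```text
[0.0033, 0.0145, -0.0383, 0.0819, -0.0015, -0.0075]
[0.0033, 0.0145, -0.0383, 0.0819, -0.0015, -0.0075]
[0.0, 0.0, 0.036, 0.0, 0.0, 0.0]
[0.0, 0.0, 0.016, 0.0, 0.0, 0.0]
```

Call:
play_rows --rows '[[[0, 0, -0.02, 0, 0, 0], [0, 0, -0.038, 0, 0, 0], [0.003, 0, -0.038, 0.04, 0, -0.007], [0.003, 0.007, -0.038, 0.08, 0, -0.007], [0.003, 0.014, -0.038, 0.082, 0, -0.007], [0.003, 0.014, -0.038, 0.082, 0, -0.007], [0.003, 0.014, -0.038, 0.082, 0, -0.007]]]'

```text
clock: 21.32
tool_pos: [0.4436, -0.3416, 0.2864]
eef_rot: [0.871, 0.474, 0.062, 0.115]
contact_force: [-0.3, -0.0, -1.5]
opening: 0.069
finger_force: 30.0
```

Run:
```python
from t import *
gp();print(np.round(get_state()['q'],3))
P=lambda al,t=15:rp(-.064,0,t,G=.109,along=al,cx=.0003)
chain(P(.03),P(.01))
```

```text
t 21.32 g [ 0.4756 -0.3622  0.1444] yaw -32.84 tilt 15.01 F [-0.3 -0.  -1.5] op 0.069 ff 30.0
[ 0.43   0.769  0.241  2.004 -0.967  0.206  0.944]
[-0.0001, 0.0002, -0.0013, 0.0003, -0.001, 0.0042]
[0.0, 0.0, 0.04, 0.0, 0.0, 0.0]
```

Call:
play_rows --rows '[[[0, 0, 0.01, 0, 0, 0.004], [0, 0, 0.02, 0, 0, 0.004], [0, 0, 0.03, 0, 0, 0.004], [0, 0, 0.04, 0, 0, 0.004], [0, 0, 0.046, 0, 0, 0.004], [0, 0, 0.05, 0, 0, 0.004], [0, 0, 0.05, 0, 0, 0.004], [0, 0, 0.05, 0, 0, 0.004]]]'

```text
clock: 21.98
tool_pos: [0.4488, -0.3452, 0.262]
eef_rot: [0.871, 0.474, 0.062, 0.114]
contact_force: [0.2, 0.1, -0.5]
opening: 0.068
finger_force: 30.0
```

Run:
```python
from t import *
gp();print(np.round(get_state()['q'],3))
P=lambda al,t=15:rp(-.064,0,t,G=.109,along=al,cx=.0003)
chain(P(.0))
```

```text
t 21.98 g [ 0.4806 -0.3657  0.12  ] yaw -32.95 tilt 14.94 F [ 0.2  0.1 -0.5] op 0.068 ff 30.0
[ 0.476  0.809  0.165  1.994 -0.968  0.145  0.947]
[0.0003, 0.0007, 0.0084, -0.0021, -0.0013, 0.0004]
```

Call:
play_rows --rows '[[[0, 0, 0.003, 0, 0, 0], [0, 0, 0.005, 0, 0, 0], [0, 0, 0.007, 0, 0, 0], [0, 0, 0.008, 0, 0, 0], [0, 0, 0.008, 0, 0, 0]]]'

```text
clock: 22.4
tool_pos: [0.4497, -0.3457, 0.2583]
eef_rot: [0.871, 0.474, 0.062, 0.114]
contact_force: [-0.1, 1.0, -1.2]
opening: 0.065
finger_force: 30.0
```

Call:
play_rows --rows '[[[0, 0, 0.001, 0, 0, 0], [0, 0, 0.002, 0, 0, 0], [0, 0, 0.002, 0, 0, 0]]]'

```text
clock: 22.65
tool_pos: [0.4498, -0.3458, 0.2581]
eef_rot: [0.871, 0.474, 0.063, 0.114]
contact_force: [-1.5, 1.4, 5.7]
opening: 0.065
finger_force: 30.0
```

Run:
```python
from t import *
gp();print(np.round(get_state()['q'],3))
P=lambda t:rp(-.064,.0005,t,G=.109,cx=.0003)
multi(*[P(t) for t in (12,9,6,3,0,-3,-5.5)])
```

```text
t 22.65 g [ 0.4818 -0.3664  0.1161] yaw -32.94 tilt 15.0 F [-1.5  1.4  5.7] op 0.065 ff 30.0
[ 0.484  0.816  0.151  1.992 -0.969  0.134  0.949]
[0.0002, 0.0273, 0.0002, 0.1048, -0.0019, 0.0006]
[0.0002, 0.0539, 0.0026, 0.2096, -0.0019, 0.0007]
[0.0002, 0.0804, 0.0064, 0.3143, -0.0018, 0.0007]
[0.0002, 0.1067, 0.0116, 0.419, -0.0018, 0.0007]
[0.0002, 0.1327, 0.0182, 0.5237, -0.0018, 0.0008]
[0.0002, 0.1585, 0.0255, 0.6284, -0.0018, 0.0008]
[0.0001, 0.1796, 0.0326, 0.7157, -0.0018, 0.0009]
```

Call:
play_rows --rows '[[[0, 0.013, -0.001, 0.05, 0, 0], [0, 0.027, -0.001, 0.105, 0, 0], [0, 0.04, 0, 0.157, 0, 0], [0, 0.054, 0.001, 0.21, 0, 0], [0, 0.067, 0.003, 0.262, 0, 0], [0, 0.08, 0.005, 0.314, 0, 0], [0, 0.094, 0.008, 0.367, 0, 0], [0, 0.107, 0.011, 0.419, 0, 0], [0, 0.12, 0.014, 0.471, 0, 0], [0, 0.133, 0.017, 0.524, 0, 0], [0, 0.146, 0.021, 0.576, 0, 0], [0, 0.158, 0.025, 0.628, 0, 0], [0, 0.158, 0.025, 0.628, 0, 0], [0, 0.158, 0.025, 0.628, 0, 0]]]'

```text
clock: 23.82
tool_pos: [0.5169, -0.389, 0.2659]
eef_rot: [0.878, 0.478, -0.012, -0.023]
contact_force: [-0.1, 1.4, 3.1]
opening: 0.064
finger_force: 30.0
```

Run:
```python
from t import *
gp();print(np.round(get_state()['q'],3))
P=lambda t:rp(-.064,.0005,t,G=.109,cx=.0003)
multi(*[P(t) for t in (-3,-5.5)])
snap('wrist','w7')
i=cv2.imread('pics/w7.png'); cv2.imwrite('pics/c7.png',cv2.resize(i[100:420,160:420],None,fx=1.8,fy=1.8,interpolation=cv2.INTER_CUBIC))
```

```text
t 23.82 g [ 0.5105 -0.3848  0.1192] yaw -32.89 tilt -2.99 F [-0.1  1.4  3.1] op 0.064 ff 30.0
[ 0.275  0.992  0.603  1.596 -0.69   0.835  0.595]
[-0.0003, 0.0001, -0.0007, 0.0003, -0.0014, 0.0024]
[-0.0003, 0.0224, -0.0005, 0.0876, -0.0014, 0.0025]
```

View pics/c7.png

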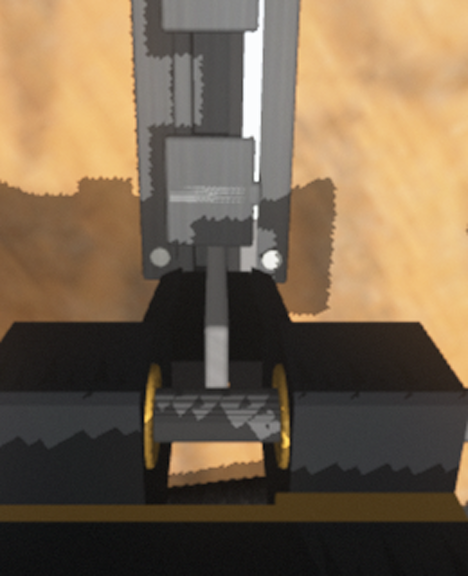

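The tab (216,250 in the crop) sits between the lugs and the shoulder is under the lug. I'll lean it back and release it.

Call:
play_rows --rows '[[[0, 0.008, 0, 0.03, 0, 0], [0, 0.015, 0, 0.058, 0, 0], [0, 0.022, 0, 0.087, 0, 0], [0, 0.022, 0, 0.087, 0, 0]]]'

```text
clock: 24.2
tool_pos: [0.5265, -0.3952, 0.2652]
eef_rot: [0.877, 0.478, -0.023, -0.042]
contact_force: [-0.1, 0.6, 5.3]
opening: 0.065
finger_force: 30.0
```

Call:
play_rows --rows '[[[0, 0, 0, 0, 0, 0], [0, 0, 0, 0, 0, 0], [0, 0, 0, 0, 0, 0], [0, 0, 0, 0, 0, 0], [0, 0, 0, 0, 0, 0], [0, 0, 0, 0, 0, 0]]]' --claw 0.5

```text
clock: 24.7
tool_pos: [0.5258, -0.395, 0.265]
eef_rot: [0.878, 0.477, -0.023, -0.043]
contact_force: [-0.0, 0.1, 0.1]
opening: 0.486
finger_force: 0.0
```

Call:
play_rows --rows '[[[0, 0, -0.03, 0, 0, 0], [0, 0, -0.07, 0, 0, 0], [0, 0, -0.12, 0, 0, 0], [0, 0, -0.18, 0, 0, 0], [0, 0, -0.25, 0, 0, 0], [0, 0, -0.3, 0, 0, 0], [0, 0, -0.3, 0, 0, 0]]]'

```text
clock: 25.28
tool_pos: [0.5386, -0.4047, 0.4205]
eef_rot: [0.878, 0.477, -0.021, -0.037]
contact_force: [0.5, -0.6, -0.4]
opening: 0.498
finger_force: 0.0
```

Run:
```python
from t import *
gp();print(np.round(get_state()['q'],3))
chain(pose([.56,-.14,.30],-10),pose([.575,.09,.30],10),sp(0,z=.2)); snap('wrist','w8')
i=cv2.imread('pics/w8.png'); cv2.imwrite('pics/c8.png',cv2.resize(i[100:420,160:420],None,fx=1.8,fy=1.8,interpolation=cv2.INTER_CUBIC))
```

```text
t 25.28 g [ 0.5278 -0.3981  0.2741] yaw -32.92 tilt -4.93 F [ 0.5 -0.6 -0.4] op 0.498 ff 0.0
[ 0.25   0.865  0.726  1.362 -0.548  1.21   0.457]
[0.4676, -0.2553, -0.032, -0.1706, -0.0306, -0.7993]
[0.4582, -0.0503, 0.0, 0.0, 0.0, -0.6981]
[0.3728, 0.0286, 0.2, 0.0, 0.0, -0.1428]
```

View pics/c8.png

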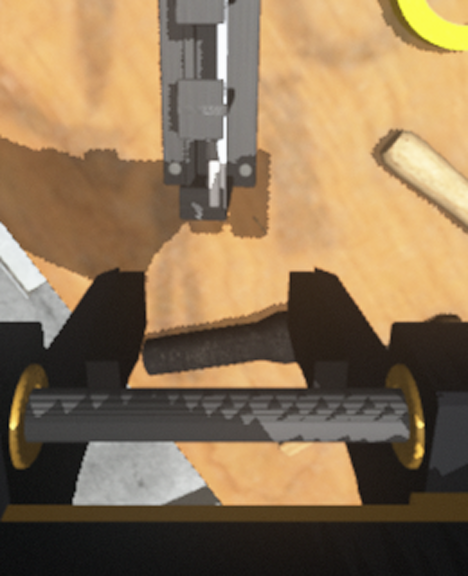

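Call:
play_rows --rows '[[[0.07, -0.03, -0.03, -0.17, 0, -0.1], [0.14, -0.07, -0.03, -0.17, -0.03, -0.22], [0.21, -0.11, -0.03, -0.17, -0.03, -0.34], [0.28, -0.15, -0.03, -0.17, -0.03, -0.46], [0.35, -0.19, -0.03, -0.17, -0.03, -0.58], [0.42, -0.23, -0.03, -0.17, -0.03, -0.7], [0.467, -0.255, -0.032, -0.17, -0.03, -0.8], [0.467, -0.255, -0.032, -0.17, -0.03, -0.8], [0.467, -0.255, -0.032, -0.17, -0.03, -0.8]]]'

```text
clock: 26.08
tool_pos: [0.5597, -0.1367, 0.4415]
eef_rot: [0.765, 0.644, -0.001, -0.007]
contact_force: [-0.7, -0.6, 0.1]
opening: 0.5
finger_force: 0.0
```

Call:
play_rows --rows '[[[0.08, -0.01, 0, 0, 0, -0.12], [0.16, -0.02, 0, 0, 0, -0.24], [0.24, -0.03, 0, 0, 0, -0.36], [0.32, -0.035, 0, 0, 0, -0.48], [0.4, -0.045, 0, 0, 0, -0.6], [0.458, -0.05, 0, 0, 0, -0.698], [0.458, -0.05, 0, 0, 0, -0.698], [0.458, -0.05, 0, 0, 0, -0.698]]]'

```text
clock: 26.75
tool_pos: [0.5749, 0.0912, 0.4435]
eef_rot: [0.643, 0.766, -0.0, -0.006]
contact_force: [0.1, -0.7, -0.5]
opening: 0.502
finger_force: 0.0
```

Call:
play_rows --rows '[[[0.08, 0.01, 0, 0, 0, -0.14], [0.16, 0.02, 0.02, 0, 0, -0.14], [0.24, 0.025, 0.05, 0, 0, -0.14], [0.32, 0.028, 0.1, 0, 0, -0.14], [0.373, 0.028, 0.16, 0, 0, -0.14], [0.373, 0.028, 0.2, 0, 0, -0.14], [0.373, 0.028, 0.2, 0, 0, -0.14], [0.373, 0.028, 0.2, 0, 0, -0.14]]]'

```text
clock: 27.42
tool_pos: [0.5563, 0.2746, 0.3454]
eef_rot: [0.617, 0.787, -0.001, -0.005]
contact_force: [1.5, -0.6, 1.0]
opening: 0.497
finger_force: 0.0
```

Run:
```python
from t import *
gp();print(np.round(get_state()['q'],3))
chain(sp(0))
```

```text
t 27.42 g [0.555  0.2752 0.1984] yaw 13.74 tilt -0.44 F [ 1.5 -0.6  1. ] op 0.497 ff 0.0
[-0.816  0.82   0.54   1.657 -0.547  0.827  0.206]
[0.0019, 0.0024, 0.1098, -0.0152, -0.0122, -0.0124]
```

Call:
play_rows --rows '[[[0.002, 0.002, 0.01, -0.015, -0.012, -0.012], [0.002, 0.002, 0.05, -0.015, -0.012, -0.012], [0.002, 0.002, 0.09, -0.015, -0.012, -0.012], [0.002, 0.002, 0.11, -0.015, -0.012, -0.012], [0.002, 0.002, 0.11, -0.015, -0.012, -0.012], [0.002, 0.002, 0.11, -0.015, -0.012, -0.012]]]'

```text
clock: 27.92
tool_pos: [0.5567, 0.2783, 0.2921]
eef_rot: [0.614, 0.789, 0.002, -0.0]
contact_force: [-0.3, 1.1, 0.5]
opening: 0.496
finger_force: 0.0
```

Run:
```python
from t import *
gp(); chain(sp(0))
```

```text
t 27.92 g [0.5571 0.2789 0.1451] yaw 14.24 tilt 0.2 F [-0.3  1.1  0.5] op 0.496 ff 0.0
[-0.0044, -0.0011, 0.0032, 0.0071, -0.006, 0.0052]
```

Call:
play_rows --rows '[[[-0.004, -0.001, 0.003, 0.006, -0.004, 0.004], [-0.004, -0.001, 0.003, 0.006, -0.004, 0.004], [-0.004, -0.001, 0.003, 0.006, -0.004, 0.004], [-0.004, -0.001, 0.003, 0.006, -0.004, 0.004], [-0.004, -0.001, 0.003, 0.006, -0.004, 0.004], [-0.004, -0.001, 0.003, 0.006, -0.004, 0.004], [-0.004, -0.001, 0.003, 0.006, -0.004, 0.004], [-0.004, -0.001, 0.003, 0.006, -0.004, 0.004], [-0.004, -0.001, 0.003, 0.006, -0.004, 0.004], [-0.004, -0.001, 0.003, 0.006, -0.004, 0.004], [-0.004, -0.001, 0.003, 0.006, -0.004, 0.004], [-0.004, -0.001, 0.003, 0.006, -0.004, 0.004], [-0.004, -0.001, 0.003, 0.006, -0.004, 0.004], [-0.004, -0.001, 0.003, 0.006, -0.004, 0.004]]]' --claw 1

```text
clock: 29.08
tool_pos: [0.5558, 0.2776, 0.2897]
eef_rot: [0.614, 0.789, 0.0, -0.001]
contact_force: [-1.1, 0.2, 2.2]
opening: 0.065
finger_force: 30.0
```

Run:
```python
from t import *
gp(); p,M=cur(); print('rel', (rot(SY).T@((p+.147*M[:,2])[:2]-S)).round(4))
```

```text
t 29.08 g [0.5556 0.2779 0.1427] yaw 14.24 tilt -0.04 F [-1.1  0.2  2.2] op 0.065 ff 30.0
rel [-0.011  0.002]
```

Call:
play_rows --rows '[[[0, 0, -0.01, 0, 0, 0], [0, 0, -0.02, 0, 0, 0], [0, 0, -0.03, 0, 0, 0], [0, 0, -0.038, 0, 0, 0], [0, 0, -0.042, 0, 0, 0], [0, 0, -0.042, 0, 0, 0], [0, 0, -0.042, 0, 0, 0], [0, 0, -0.042, 0, 0, 0]]]'

```text
clock: 29.75
tool_pos: [0.5557, 0.2775, 0.3104]
eef_rot: [0.614, 0.789, 0.0, -0.001]
contact_force: [-0.4, 0.4, -1.5]
opening: 0.066
finger_force: 30.0
```

Call:
play_rows --rows '[[[0, -0.01, 0, 0, 0, 0], [0, -0.02, 0, 0, 0, 0], [0, -0.03, 0, 0, 0, 0], [0, -0.045, 0, 0, 0, 0], [0, -0.06, 0, 0, 0, 0], [0, -0.07, 0, 0, 0, 0], [0, -0.07, 0, 0, 0, 0], [0, -0.07, 0, 0, 0, 0]]]'

```text
clock: 30.42
tool_pos: [0.5217, 0.269, 0.3108]
eef_rot: [0.614, 0.789, 0.0, -0.001]
contact_force: [0.7, 0.4, -1.3]
opening: 0.066
finger_force: 30.0
```

Call:
play_rows --rows '[[[0, 0, -0.05, 0, 0, 0], [0, 0, -0.12, 0, 0, 0], [0, 0, -0.19, 0, 0, 0], [0, 0, -0.26, 0, 0, 0], [0, 0, -0.33, 0, 0, 0], [0, 0, -0.37, 0, 0, 0], [0, 0, -0.37, 0, 0, 0], [0, 0, -0.37, 0, 0, 0], [0, 0, -0.37, 0, 0, 0]]]'

```text
clock: 31.17
tool_pos: [0.5218, 0.2687, 0.4943]
eef_rot: [0.614, 0.789, -0.001, -0.002]
contact_force: [0.6, 0.2, -1.6]
opening: 0.067
finger_force: 30.0
```

Run:
```python
from t import *
gp(); print(np.round(get_state()['q'],3))
P=lambda al,t=15:rp(.0025,0,t,G=.109,along=al,cx=.0003)
chain(pose([.55,-.0,.34],-10),P(.14),P(.03))
d=snap('wrist','w9')['pixels']; print(d[200:232,280].tolist())
```

```text
t 31.17 g [0.5213 0.2689 0.3473] yaw 14.25 tilt -0.18 F [ 0.6  0.2 -1.6] op 0.067 ff 30.0
[-0.92   0.617  0.665  1.588 -0.417  1.086  0.102]
[-0.5349, -0.0775, 0.0141, -0.0067, -0.0018, 0.8464]
[-0.5651, -0.0916, 0.1874, -0.5166, -0.1049, 0.7968]
[0.0, -0.0, 0.22, 0.0, 0.0, 0.0]
[[80, 87, 100], [80, 88, 100], [81, 89, 100], [79, 88, 100], [80, 88, 101], [82, 88, 101], [82, 90, 102], [81, 89, 101], [80, 87, 99], [80, 88, 100], [81, 88, 100], [81, 89, 101], [84, 92, 102], [84, 92, 103], [84, 93, 104], [85, 92, 104], [102, 109, 118], [145, 151, 160], [166, 171, 178], [166, 172, 179], [166, 171, 179], [165, 171, 179], [164, 170, 178], [165, 171, 178], [165, 170, 179], [166, 172, 179], [165, 169, 178], [167, 170, 178], [165, 169, 177], [166, 170, 179], [165, 170, 178], [166, 171, 179]]
```

Call:
play_rows --rows '[[[-0.07, -0.01, 0.01, -0.006, 0, 0.11], [-0.14, -0.02, 0.014, -0.006, 0, 0.22], [-0.22, -0.032, 0.014, -0.006, 0, 0.34], [-0.29, -0.042, 0.014, -0.006, 0, 0.45], [-0.37, -0.053, 0.014, -0.006, 0, 0.58], [-0.45, -0.065, 0.014, -0.006, 0, 0.71], [-0.535, -0.077, 0.014, -0.006, 0, 0.846], [-0.535, -0.077, 0.014, -0.006, 0, 0.846], [-0.535, -0.077, 0.014, -0.006, 0, 0.846], [-0.535, -0.077, 0.014, -0.006, 0, 0.846]]]'

```text
clock: 32.05
tool_pos: [0.5505, 0.0005, 0.4868]
eef_rot: [0.766, 0.643, 0.0, -0.001]
contact_force: [-0.4, 0.1, -1.2]
opening: 0.062
finger_force: 30.0
```

Call:
play_rows --rows '[[[-0.06, -0.01, 0.02, -0.05, -0.01, 0.08], [-0.12, -0.02, 0.04, -0.1, -0.02, 0.16], [-0.18, -0.03, 0.06, -0.15, -0.03, 0.24], [-0.24, -0.04, 0.08, -0.2, -0.04, 0.32], [-0.3, -0.05, 0.1, -0.26, -0.05, 0.4], [-0.36, -0.06, 0.12, -0.32, -0.065, 0.48], [-0.42, -0.07, 0.14, -0.38, -0.08, 0.57], [-0.49, -0.08, 0.16, -0.44, -0.09, 0.67], [-0.564, -0.092, 0.187, -0.516, -0.105, 0.797], [-0.564, -0.092, 0.187, -0.516, -0.105, 0.797], [-0.564, -0.092, 0.187, -0.516, -0.105, 0.797], [-0.564, -0.092, 0.187, -0.516, -0.105, 0.797], [-0.564, -0.092, 0.187, -0.516, -0.105, 0.797]]]'

```text
clock: 33.13
tool_pos: [0.458, -0.2672, 0.3938]
eef_rot: [0.87, 0.475, 0.064, 0.113]
contact_force: [0.4, -0.8, -0.2]
opening: 0.066
finger_force: 30.0
```

Run:
```python
from t import *
gp(); print(np.round(get_state()['q'],3))
P=lambda al,t=15:rp(.003,0,t,G=.109,along=al,cx=.0003)
chain(P(.035))
```

```text
t 33.13 g [ 0.4902 -0.2873  0.2517] yaw -32.71 tilt 14.95 F [ 0.4 -0.8 -0.2] op 0.066 ff 30.0
[ 0.076  0.608  0.579  2.009 -0.778  0.45   0.639]
[-0.0075, -0.0004, 0.2108, -0.0018, -0.0095, 0.0084]
```

Call:
play_rows --rows '[[[-0.007, 0, 0.05, 0, -0.009, 0.008], [-0.007, 0, 0.1, 0, -0.009, 0.008], [-0.007, 0, 0.15, 0, -0.009, 0.008], [-0.007, 0, 0.19, 0, -0.009, 0.008], [-0.007, 0, 0.21, 0, -0.009, 0.008], [-0.007, 0, 0.21, 0, -0.009, 0.008], [-0.007, 0, 0.21, 0, -0.009, 0.008], [-0.007, 0, 0.21, 0, -0.009, 0.008]]]'

```text
clock: 33.8
tool_pos: [0.4783, -0.2862, 0.2934]
eef_rot: [0.872, 0.472, 0.062, 0.116]
contact_force: [-0.0, 0.1, -1.6]
opening: 0.068
finger_force: 30.0
```

Run:
```python
from t import *
gp(); print(np.round(get_state()['q'],3))
P=lambda al,t=15:rp(.003,0,t,G=.109,along=al,cx=.0003)
chain(P(.002))
```

```text
t 33.8 g [ 0.5103 -0.3073  0.1515] yaw -33.11 tilt 15.08 F [-0.   0.1 -1.6] op 0.068 ff 30.0
[ 0.273  0.761  0.29   2.01  -0.926  0.209  0.775]
[0.0033, -0.0017, 0.0688, 0.0027, 0.0034, -0.005]
```

Call:
play_rows --rows '[[[0.003, -0.001, 0, 0.002, 0.003, -0.005], [0.003, -0.001, 0.01, 0.002, 0.003, -0.005], [0.003, -0.001, 0.02, 0.002, 0.003, -0.005], [0.003, -0.001, 0.032, 0.002, 0.003, -0.005], [0.003, -0.001, 0.044, 0.002, 0.003, -0.005], [0.003, -0.001, 0.056, 0.002, 0.003, -0.005], [0.003, -0.001, 0.065, 0.002, 0.003, -0.005], [0.003, -0.001, 0.065, 0.002, 0.003, -0.005], [0.003, -0.001, 0.065, 0.002, 0.003, -0.005]]]'

```text
clock: 34.55
tool_pos: [0.4848, -0.2905, 0.2607]
eef_rot: [0.872, 0.472, 0.062, 0.114]
contact_force: [-0.3, -0.3, -1.4]
opening: 0.063
finger_force: 30.0
```

Run:
```python
from t import *
gp(); print(np.round(get_state()['q'],3))
P=lambda al,t=15:rp(.003,0,t,G=.109,along=al,cx=.0003)
chain(P(0))
```

```text
t 34.55 g [ 0.5165 -0.3113  0.1187] yaw -33.11 tilt 14.92 F [-0.3 -0.3 -1.4] op 0.063 ff 30.0
[ 0.334  0.814  0.193  1.998 -0.937  0.132  0.79 ]
[0.0034, 0.0003, 0.0056, -0.0029, 0.002, -0.0052]
```

Call:
play_rows --rows '[[[0.002, 0, 0.002, 0, 0, -0.004], [0.002, 0, 0.004, 0, 0, -0.004], [0.002, 0, 0.006, 0, 0, -0.004], [0.002, 0, 0.007, 0, 0, -0.004], [0.002, 0, 0.007, 0, 0, -0.004]]]'

```text
clock: 34.97
tool_pos: [0.4863, -0.29, 0.2583]
eef_rot: [0.871, 0.473, 0.062, 0.115]
contact_force: [-1.3, 1.9, 3.5]
opening: 0.066
finger_force: 30.0
```

Run:
```python
from t import *
gp()
P=lambda t:rp(.003,.0005,t,G=.109,cx=.0003)
multi(*[P(t) for t in (10,5,0,-3)])
```

```text
t 34.97 g [ 0.5182 -0.3108  0.1163] yaw -32.97 tilt 15.0 F [-1.3  1.9  3.5] op 0.066 ff 30.0
[0.0009, 0.0444, 0.002, 0.1746, 0.0013, -0.0005]
[0.0009, 0.0886, 0.0083, 0.3492, 0.0013, -0.0005]
[0.0009, 0.1321, 0.0185, 0.5237, 0.0012, -0.0006]
[0.0009, 0.1578, 0.0258, 0.6284, 0.0012, -0.0006]
```

Floor contact. I'll use the same swing as before, watching the force halfway.

Call:
play_rows --rows '[[[0.001, 0.013, -0.001, 0.05, 0, 0], [0.001, 0.027, -0.001, 0.105, 0, 0], [0.001, 0.04, 0, 0.157, 0, 0], [0.001, 0.054, 0.001, 0.21, 0, 0], [0.001, 0.067, 0.003, 0.262, 0, 0], [0.001, 0.08, 0.005, 0.314, 0, 0]]]'

```text
clock: 35.47
tool_pos: [0.5199, -0.3108, 0.2657]
eef_rot: [0.877, 0.477, 0.024, 0.045]
contact_force: [1.4, -0.1, -1.2]
opening: 0.066
finger_force: 30.0
```

Call:
play_rows --rows '[[[0, 0.013, 0.001, 0.052, 0, 0], [0, 0.026, 0.002, 0.105, 0, 0], [0, 0.04, 0.003, 0.157, 0, 0], [0, 0.053, 0.005, 0.21, 0, 0], [0, 0.066, 0.006, 0.262, 0, 0], [0, 0.079, 0.008, 0.314, 0, 0], [0, 0.079, 0.008, 0.314, 0, 0]]]'

```text
clock: 36.05
tool_pos: [0.5538, -0.3331, 0.2661]
eef_rot: [0.878, 0.478, -0.013, -0.023]
contact_force: [-1.3, 1.2, 5.4]
opening: 0.067
finger_force: 30.0
```

Run:
```python
from t import *
gp();print(np.round(get_state()['q'],3))
P=lambda t:rp(.003,.0005,t,G=.109,cx=.0003)
multi(*[P(t) for t in (0,-3,-5.5)])
```

```text
t 36.05 g [ 0.5472 -0.329   0.1193] yaw -32.92 tilt -3.0 F [-1.3  1.2  5.4] op 0.067 ff 30.0
[ 0.176  0.988  0.593  1.598 -0.684  0.831  0.487]
[-0.0003, -0.0277, 0.0006, -0.1049, 0.0023, 0.0015]
[-0.0003, -0.0009, -0.0004, -0.0002, 0.0024, 0.0014]
[-0.0003, 0.0214, -0.0002, 0.0871, 0.0024, 0.0014]
```

Call:
play_rows --rows '[[[0, 0.008, 0, 0.03, 0, 0], [0, 0.015, 0, 0.058, 0, 0], [0, 0.022, 0, 0.087, 0, 0], [0, 0.022, 0, 0.087, 0, 0]]]'

```text
clock: 36.38
tool_pos: [0.5624, -0.3387, 0.2654]
eef_rot: [0.878, 0.477, -0.023, -0.042]
contact_force: [0.1, 0.5, 3.5]
opening: 0.063
finger_force: 30.0
```

Call:
play_rows --rows '[[[0, 0, 0, 0, 0, 0], [0, 0, 0, 0, 0, 0], [0, 0, 0, 0, 0, 0], [0, 0, 0, 0, 0, 0], [0, 0, 0, 0, 0, 0], [0, 0, 0, 0, 0, 0]]]' --claw 0.5

```text
clock: 36.88
tool_pos: [0.5619, -0.3385, 0.2652]
eef_rot: [0.878, 0.477, -0.023, -0.042]
contact_force: [1.2, 0.4, -1.9]
opening: 0.486
finger_force: 0.0
```

Call:
play_rows --rows '[[[0, 0, -0.03, 0, 0, 0], [0, 0, -0.07, 0, 0, 0], [0, 0, -0.12, 0, 0, 0], [0, 0, -0.18, 0, 0, 0], [0, 0, -0.25, 0, 0, 0], [0, 0, -0.3, 0, 0, 0], [0, 0, -0.3, 0, 0, 0], [0, 0, -0.3, 0, 0, 0]]]'

```text
clock: 37.55
tool_pos: [0.5742, -0.3467, 0.4161]
eef_rot: [0.878, 0.477, -0.023, -0.041]
contact_force: [-0.4, 0.4, -0.4]
opening: 0.501
finger_force: 0.0
```

Run:
```python
from t import *
gp();print(np.round(get_state()['q'],3))
chain(pose([.56,-.10,.30],-10),pose([.575,.12,.30],12),sp(.066,z=.2)); d=snap('wrist','w10')
# tab centre expected of template 2 in bay 2 (rack x ~.014, z .116+.018 top)
for b in(0,-.066):print(proj('w10',[list(RK+rot(RY)@[x,b+e])+[.1335] for x in(.012,.018) for e in(-.0123,.0137)]).tolist())
```

```text
t 37.55 g [ 0.5627 -0.3394  0.2697] yaw -32.99 tilt -5.34 F [-0.4  0.4 -0.4] op 0.501 ff 0.0
[ 0.156  0.863  0.709  1.374 -0.546  1.204  0.355]
[0.3984, -0.2971, -0.0347, -0.1842, -0.0357, -0.8018]
[0.4385, -0.0469, 0.0, 0.0, 0.0, -0.7679]
[0.4448, 0.0243, 0.2, 0.0, 0.0, -0.073]
[[279.9, 219.1], [279.9, 192.8], [286.1, 219.3], [286.3, 192.9]]
[[279.9, 279.5], [279.9, 256.7], [285.8, 279.8], [285.9, 257.0]]
```

Call:
play_rows --rows '[[[0.06, -0.04, -0.03, -0.18, 0, -0.1], [0.12, -0.09, -0.03, -0.18, -0.03, -0.22], [0.18, -0.13, -0.035, -0.18, -0.035, -0.34], [0.24, -0.18, -0.035, -0.18, -0.035, -0.46], [0.3, -0.22, -0.035, -0.18, -0.035, -0.58], [0.35, -0.26, -0.035, -0.18, -0.035, -0.7], [0.398, -0.297, -0.035, -0.184, -0.035, -0.802], [0.398, -0.297, -0.035, -0.184, -0.035, -0.802], [0.398, -0.297, -0.035, -0.184, -0.035, -0.802]]]'

```text
clock: 38.35
tool_pos: [0.5598, -0.0973, 0.4445]
eef_rot: [0.765, 0.644, -0.001, -0.003]
contact_force: [-0.8, -0.4, -0.0]
opening: 0.5
finger_force: 0.0
```

Call:
play_rows --rows '[[[0.08, -0.01, 0, 0, 0, -0.14], [0.16, -0.02, 0, 0, 0, -0.28], [0.24, -0.03, 0, 0, 0, -0.42], [0.32, -0.035, 0, 0, 0, -0.56], [0.4, -0.043, 0, 0, 0, -0.7], [0.438, -0.047, 0, 0, 0, -0.768], [0.438, -0.047, 0, 0, 0, -0.768], [0.438, -0.047, 0, 0, 0, -0.768]]]'

```text
clock: 39.02
tool_pos: [0.5749, 0.1193, 0.4456]
eef_rot: [0.63, 0.777, -0.001, -0.002]
contact_force: [0.0, -1.4, -0.3]
opening: 0.505
finger_force: 0.0
```

Call:
play_rows --rows '[[[0.08, 0.005, 0, 0, 0, -0.07], [0.16, 0.01, 0.02, 0, 0, -0.07], [0.24, 0.015, 0.05, 0, 0, -0.07], [0.32, 0.02, 0.1, 0, 0, -0.07], [0.4, 0.024, 0.16, 0, 0, -0.07], [0.443, 0.024, 0.2, 0, 0, -0.07], [0.443, 0.024, 0.2, 0, 0, -0.07], [0.443, 0.024, 0.2, 0, 0, -0.07], [0.443, 0.024, 0.2, 0, 0, -0.07]]]'

```text
clock: 39.77
tool_pos: [0.5417, 0.336, 0.3472]
eef_rot: [0.617, 0.787, -0.001, -0.0]
contact_force: [0.2, -0.1, 0.5]
opening: 0.5
finger_force: 0.0
```

Run:
```python
from t import *
gp();print(np.round(get_state()['q'],3))
chain(sp(.066))
```

```text
t 39.77 g [0.5415 0.3359 0.2002] yaw 13.75 tilt -0.09 F [ 0.2 -0.1  0.5] op 0.5 ff 0.0
[-0.905  0.837  0.537  1.602 -0.529  0.853  0.082]
[0.0085, 0.0, 0.1134, -0.0032, 0.0013, -0.0119]
```

Call:
play_rows --rows '[[[0.007, 0, 0.01, -0.003, 0, -0.012], [0.007, 0, 0.05, -0.003, 0, -0.012], [0.007, 0, 0.09, -0.003, 0, -0.012], [0.007, 0, 0.113, -0.003, 0, -0.012], [0.007, 0, 0.113, -0.003, 0, -0.012], [0.007, 0, 0.113, -0.003, 0, -0.012]]]'

```text
clock: 40.27
tool_pos: [0.5399, 0.3416, 0.2909]
eef_rot: [0.614, 0.789, 0.0, -0.001]
contact_force: [0.5, -0.1, 1.3]
opening: 0.498
finger_force: 0.0
```

Run:
```python
from t import *
gp(); chain(sp(.066))
```

```text
t 40.27 g [0.5398 0.3419 0.1439] yaw 14.25 tilt -0.02 F [ 0.5 -0.1  1.3] op 0.498 ff 0.0
[-0.0034, 0.0007, 0.0009, -0.0008, -0.0041, 0.0055]
```

Call:
play_rows --rows '[[[-0.004, 0.001, 0.002, 0, -0.004, 0.003], [-0.004, 0.001, 0.002, 0, -0.004, 0.003], [-0.004, 0.001, 0.002, 0, -0.004, 0.003], [-0.004, 0.001, 0.002, 0, -0.004, 0.003], [-0.004, 0.001, 0.002, 0, -0.004, 0.003], [-0.004, 0.001, 0.002, 0, -0.004, 0.003], [-0.004, 0.001, 0.002, 0, -0.004, 0.003], [-0.004, 0.001, 0.002, 0, -0.004, 0.003], [-0.004, 0.001, 0.002, 0, -0.004, 0.003], [-0.004, 0.001, 0.002, 0, -0.004, 0.003], [-0.004, 0.001, 0.002, 0, -0.004, 0.003], [-0.004, 0.001, 0.002, 0, -0.004, 0.003], [-0.004, 0.001, 0.002, 0, -0.004, 0.003], [-0.004, 0.001, 0.002, 0, -0.004, 0.003]]]' --claw 1

```text
clock: 41.43
tool_pos: [0.5403, 0.3411, 0.2897]
eef_rot: [0.614, 0.789, 0.0, -0.0]
contact_force: [-0.0, 0.3, 2.2]
opening: 0.067
finger_force: 30.0
```

Call:
play_rows --rows '[[[0, 0, -0.01, 0, 0, 0], [0, 0, -0.02, 0, 0, 0], [0, 0, -0.03, 0, 0, 0], [0, 0, -0.038, 0, 0, 0], [0, 0, -0.042, 0, 0, 0], [0, 0, -0.042, 0, 0, 0], [0, 0, -0.042, 0, 0, 0], [0, 0, -0.042, 0, 0, 0]]]'

```text
clock: 42.1
tool_pos: [0.5401, 0.341, 0.3103]
eef_rot: [0.614, 0.789, -0.0, -0.001]
contact_force: [0.8, 0.1, -2.1]
opening: 0.064
finger_force: 30.0
```

Run:
```python
from t import *
gp(); p,M=cur(); print('rel', (rot(SY).T@((p+.147*M[:,2])[:2]-S)).round(4))
```

```text
t 42.1 g [0.5399 0.341  0.1633] yaw 14.27 tilt -0.06 F [ 0.8  0.1 -2.1] op 0.064 ff 30.0
rel [-0.0109  0.0671]
```

Call:
play_rows --rows '[[[0, -0.01, 0, 0, 0, 0], [0, -0.02, 0, 0, 0, 0], [0, -0.03, 0, 0, 0, 0], [0, -0.045, 0, 0, 0, 0], [0, -0.06, 0, 0, 0, 0], [0, -0.07, 0, 0, 0, 0], [0, -0.07, 0, 0, 0, 0], [0, -0.07, 0, 0, 0, 0]]]'

```text
clock: 42.77
tool_pos: [0.506, 0.3324, 0.3107]
eef_rot: [0.614, 0.79, 0.0, -0.0]
contact_force: [0.3, -0.1, -0.4]
opening: 0.065
finger_force: 30.0
```

Call:
play_rows --rows '[[[0, 0, -0.05, 0, 0, 0], [0, 0, -0.12, 0, 0, 0], [0, 0, -0.19, 0, 0, 0], [0, 0, -0.26, 0, 0, 0], [0, 0, -0.33, 0, 0, 0], [0, 0, -0.37, 0, 0, 0], [0, 0, -0.37, 0, 0, 0], [0, 0, -0.37, 0, 0, 0], [0, 0, -0.37, 0, 0, 0]]]'

```text
clock: 43.52
tool_pos: [0.506, 0.3323, 0.4942]
eef_rot: [0.614, 0.789, -0.001, -0.001]
contact_force: [-0.8, -0.2, -1.9]
opening: 0.062
finger_force: 30.0
```

Run:
```python
from t import *
gp(); print(np.round(get_state()['q'],3))
P=lambda al,t=15:rp(.068,0,t,G=.109,along=al,cx=.0003)
chain(pose([.55,.07,.34],-5),P(.15),P(.03))
d=snap('wrist','w11')['pixels']; print(d[205:232,280,1].tolist())
```

```text
t 43.52 g [0.5056 0.3322 0.3472] yaw 14.27 tilt -0.16 F [-0.8 -0.2 -1.9] op 0.062 ff 30.0
[-1.002  0.642  0.646  1.531 -0.415  1.112 -0.016]
[-0.5301, -0.0441, 0.0144, -0.0058, 0.0003, 0.6727]
[-0.5763, -0.0715, 0.1681, -0.5131, -0.1278, 0.9704]
[-0.0, -0.0, 0.24, 0.0, 0.0, 0.0]
[86, 86, 87, 87, 88, 89, 89, 91, 90, 88, 131, 169, 169, 169, 170, 168, 169, 169, 169, 170, 167, 169, 167, 168, 168, 168, 169]
```

Call:
play_rows --rows '[[[-0.07, -0.005, 0.01, -0.006, 0, 0.09], [-0.14, -0.012, 0.014, -0.006, 0, 0.18], [-0.22, -0.018, 0.014, -0.006, 0, 0.28], [-0.29, -0.024, 0.014, -0.006, 0, 0.37], [-0.37, -0.03, 0.014, -0.006, 0, 0.47], [-0.45, -0.037, 0.014, -0.006, 0, 0.57], [-0.53, -0.044, 0.014, -0.006, 0, 0.673], [-0.53, -0.044, 0.014, -0.006, 0, 0.673], [-0.53, -0.044, 0.014, -0.006, 0, 0.673], [-0.53, -0.044, 0.014, -0.006, 0, 0.673]]]'

```text
clock: 44.4
tool_pos: [0.5502, 0.0707, 0.4871]
eef_rot: [0.737, 0.676, 0.0, -0.001]
contact_force: [-0.1, 0.9, -1.2]
opening: 0.066
finger_force: 30.0
```

Call:
play_rows --rows '[[[-0.06, -0.008, 0.0, -0.05, -0.01, 0.1], [-0.12, -0.015, 0.01, -0.1, -0.02, 0.2], [-0.18, -0.022, 0.02, -0.15, -0.04, 0.3], [-0.24, -0.03, 0.04, -0.2, -0.05, 0.4], [-0.3, -0.037, 0.06, -0.26, -0.06, 0.5], [-0.36, -0.045, 0.08, -0.32, -0.08, 0.6], [-0.43, -0.053, 0.11, -0.38, -0.095, 0.72], [-0.5, -0.062, 0.14, -0.44, -0.11, 0.84], [-0.576, -0.071, 0.168, -0.513, -0.128, 0.97], [-0.576, -0.071, 0.168, -0.513, -0.128, 0.97], [-0.576, -0.071, 0.168, -0.513, -0.128, 0.97], [-0.576, -0.071, 0.168, -0.513, -0.128, 0.97], [-0.576, -0.071, 0.168, -0.513, -0.128, 0.97]]]'

```text
clock: 45.48
tool_pos: [0.4914, -0.2112, 0.4037]
eef_rot: [0.87, 0.475, 0.064, 0.114]
contact_force: [0.4, -0.1, -0.9]
opening: 0.07
finger_force: 30.0
```

Run:
```python
from t import *
gp(); print(np.round(get_state()['q'],3))
P=lambda al,t=15:rp(.068,0,t,G=.109,along=al,cx=.0003)
chain(P(.035))
```

```text
t 45.48 g [ 0.5236 -0.2314  0.2618] yaw -32.71 tilt 15.01 F [ 0.4 -0.1 -0.9] op 0.07 ff 30.0
[-0.082  0.608  0.628  1.985 -0.714  0.474  0.454]
[-0.0078, -0.001, 0.2314, 0.0005, -0.0083, 0.0085]
```

Call:
play_rows --rows '[[[-0.007, 0, 0.05, 0, -0.008, 0.008], [-0.007, 0, 0.1, 0, -0.008, 0.008], [-0.007, 0, 0.15, 0, -0.008, 0.008], [-0.007, 0, 0.2, 0, -0.008, 0.008], [-0.007, 0, 0.22, 0, -0.008, 0.008], [-0.007, 0, 0.23, 0, -0.008, 0.008], [-0.007, 0, 0.23, 0, -0.008, 0.008], [-0.007, 0, 0.23, 0, -0.008, 0.008], [-0.007, 0, 0.23, 0, -0.008, 0.008]]]'

```text
clock: 46.23
tool_pos: [0.5139, -0.2322, 0.294]
eef_rot: [0.872, 0.472, 0.062, 0.116]
contact_force: [-0.2, 0.7, -1.7]
opening: 0.066
finger_force: 30.0
```

Run:
```python
from t import *
gp(); print(np.round(get_state()['q'],3))
P=lambda al,t=15:rp(.068,0,t,G=.109,along=al,cx=.0003)
chain(P(.004))
```

```text
t 46.23 g [ 0.5461 -0.2533  0.1521] yaw -33.14 tilt 15.17 F [-0.2  0.7 -1.7] op 0.066 ff 30.0
[ 0.122  0.773  0.34   1.991 -0.88   0.224  0.606]
[0.0039, -0.0029, 0.0656, 0.006, 0.0036, -0.0062]
```

Call:
play_rows --rows '[[[0.004, -0.002, 0, 0.005, 0.003, -0.006], [0.004, -0.002, 0.01, 0.005, 0.003, -0.006], [0.004, -0.002, 0.02, 0.005, 0.003, -0.006], [0.004, -0.002, 0.032, 0.005, 0.003, -0.006], [0.004, -0.002, 0.044, 0.005, 0.003, -0.006], [0.004, -0.002, 0.056, 0.005, 0.003, -0.006], [0.004, -0.002, 0.066, 0.005, 0.003, -0.006], [0.004, -0.002, 0.066, 0.005, 0.003, -0.006], [0.004, -0.002, 0.066, 0.005, 0.003, -0.006]]]'

```text
clock: 46.98
tool_pos: [0.5207, -0.2355, 0.2604]
eef_rot: [0.872, 0.473, 0.062, 0.114]
contact_force: [-0.8, -1.1, -1.0]
opening: 0.065
finger_force: 30.0
```

Run:
```python
from t import *
gp(); print(np.round(get_state()['q'],3))
P=lambda al,t=15:rp(.068,0,t,G=.109,along=al,cx=.0003)
chain(P(0))
```

```text
t 46.98 g [ 0.5523 -0.2562  0.1183] yaw -33.07 tilt 14.89 F [-0.8 -1.1 -1. ] op 0.065 ff 30.0
[ 0.177  0.827  0.252  1.98  -0.899  0.154  0.627]
[0.002, 0.0002, 0.0049, -0.0038, 0.002, -0.0037]
```

Call:
play_rows --rows '[[[0.002, 0, 0.002, -0.002, 0, -0.003], [0.002, 0, 0.004, -0.002, 0, -0.003], [0.002, 0, 0.006, -0.002, 0, -0.003], [0.002, 0, 0.006, -0.002, 0, -0.003], [0.002, 0, 0.006, -0.002, 0, -0.003]]]'

```text
clock: 47.4
tool_pos: [0.5221, -0.2348, 0.2584]
eef_rot: [0.871, 0.473, 0.062, 0.115]
contact_force: [-0.9, 0.9, 2.6]
opening: 0.064
finger_force: 30.0
```

Run:
```python
from t import *
gp()
P=lambda t:rp(.068,.0005,t,G=.109,cx=.0003)
multi(*[P(t) for t in (15,10,5,0,-3)])
```

```text
t 47.4 g [ 0.5541 -0.2556  0.1164] yaw -32.95 tilt 15.02 F [-0.9  0.9  2.6] op 0.064 ff 30.0
[-0.0007, -0.0001, -0.0004, 0.0008, 0.001, 0.0002]
[-0.0007, 0.0444, 0.002, 0.1754, 0.001, 0.0002]
[-0.0007, 0.0885, 0.0084, 0.3499, 0.001, 0.0002]
[-0.0007, 0.132, 0.0186, 0.5244, 0.001, 0.0001]
[-0.0007, 0.1578, 0.0259, 0.6291, 0.001, 0.0001]
```

Call:
play_rows --rows '[[[0, 0.013, -0.001, 0.05, 0, 0], [0, 0.027, -0.001, 0.105, 0, 0], [0, 0.04, 0, 0.157, 0, 0], [0, 0.054, 0.001, 0.21, 0, 0], [0, 0.067, 0.003, 0.262, 0, 0], [0, 0.08, 0.005, 0.314, 0, 0]]]'

```text
clock: 47.9
tool_pos: [0.5554, -0.2562, 0.2659]
eef_rot: [0.877, 0.477, 0.024, 0.046]
contact_force: [0.2, -0.2, -1.9]
opening: 0.064
finger_force: 30.0
```

Call:
play_rows --rows '[[[0, 0.013, 0.001, 0.052, 0, 0], [0, 0.026, 0.002, 0.105, 0, 0], [0, 0.04, 0.003, 0.157, 0, 0], [0, 0.053, 0.005, 0.21, 0, 0], [0, 0.066, 0.006, 0.262, 0, 0], [0, 0.079, 0.008, 0.314, 0, 0], [0, 0.079, 0.008, 0.314, 0, 0]]]'

```text
clock: 48.48
tool_pos: [0.5892, -0.2784, 0.2661]
eef_rot: [0.878, 0.478, -0.013, -0.023]
contact_force: [-0.4, 0.6, 4.4]
opening: 0.066
finger_force: 30.0
```

Run:
```python
from t import *
gp();print(np.round(get_state()['q'],3))
P=lambda t:rp(.068,.0005,t,G=.109,cx=.0003)
multi(*[P(t) for t in (-3,-5.5)])
```

```text
t 48.48 g [ 0.5826 -0.2744  0.1193] yaw -32.93 tilt -2.98 F [-0.4  0.6  4.4] op 0.066 ff 30.0
[ 0.086  0.99   0.581  1.58  -0.673  0.838  0.374]
[-0.0006, -0.0008, -0.0004, 0.0006, 0.0023, 0.0011]
[-0.0006, 0.0215, -0.0001, 0.0879, 0.0024, 0.001]
```

Call:
play_rows --rows '[[[0, 0.008, 0, 0.03, 0, 0], [0, 0.015, 0, 0.058, 0, 0], [0, 0.022, 0, 0.087, 0, 0], [0, 0.022, 0, 0.087, 0, 0]]]'

```text
clock: 48.82
tool_pos: [0.5978, -0.284, 0.2655]
eef_rot: [0.878, 0.477, -0.023, -0.041]
contact_force: [-0.4, 0.7, 2.1]
opening: 0.065
finger_force: 30.0
```

Call:
play_rows --rows '[[[0, 0, 0, 0, 0, 0], [0, 0, 0, 0, 0, 0], [0, 0, 0, 0, 0, 0], [0, 0, 0, 0, 0, 0], [0, 0, 0, 0, 0, 0], [0, 0, 0, 0, 0, 0]]]' --claw 0.5

```text
clock: 49.32
tool_pos: [0.5975, -0.2838, 0.2655]
eef_rot: [0.878, 0.477, -0.023, -0.042]
contact_force: [0.3, -0.2, -1.1]
opening: 0.487
finger_force: 0.0
```

Call:
play_rows --rows '[[[0, 0, -0.03, 0, 0, 0], [0, 0, -0.07, 0, 0, 0], [0, 0, -0.12, 0, 0, 0], [0, 0, -0.18, 0, 0, 0], [0, 0, -0.25, 0, 0, 0], [0, 0, -0.33, 0, 0, 0], [0, 0, -0.36, 0, 0, 0], [0, 0, -0.36, 0, 0, 0], [0, 0, -0.36, 0, 0, 0]]]'

```text
clock: 50.07
tool_pos: [0.612, -0.2932, 0.4453]
eef_rot: [0.878, 0.477, -0.023, -0.041]
contact_force: [0.3, 0.3, 0.5]
opening: 0.502
finger_force: 0.0
```

Run:
```python
from t import *
gp();print(np.round(get_state()['q'],3))
for a in(-.066,0,.066): pass
chain(rp(-.03,.2,0)) 
chain(pose([.56,-.13,.33],-15),pose([.46,.0,.33],3))
```

```text
t 50.07 g [ 0.6004 -0.2857  0.2989] yaw -32.97 tilt -5.4 F [0.3 0.3 0.5] op 0.502 ff 0.0
[ 0.074  0.843  0.702  1.307 -0.524  1.276  0.229]
[-0.1965, -0.0847, -0.0356, -0.1884, 0.0008, -0.0004]
[0.2172, -0.2697, -0.0383, -0.187, -0.0288, -0.6268]
[0.1994, -0.2605, 0.0, 0.0, 0.0, -0.6283]
```

Call:
play_rows --rows '[[[-0.06, -0.03, -0.03, -0.19, 0, 0], [-0.12, -0.06, -0.035, -0.19, 0, 0], [-0.196, -0.085, -0.035, -0.19, 0, 0], [-0.196, -0.085, -0.035, -0.19, 0, 0], [-0.196, -0.085, -0.035, -0.19, 0, 0], [-0.196, -0.085, -0.035, -0.19, 0, 0], [-0.196, -0.085, -0.035, -0.19, 0, 0]]]' --claw 0

```text
clock: 50.65
tool_pos: [0.5259, -0.3517, 0.4647]
eef_rot: [0.878, 0.479, -0.001, -0.001]
contact_force: [-0.1, 0.4, -0.1]
opening: 0.99
finger_force: 0.0
```

Run:
```python
from t import *
gp(); snap('wrist','w12'); snap('scene','s12')
chain(pose([.54,-.13,.33],-10),pose([.46,.005,.33],4))
```

```text
t 50.65 g [ 0.5256 -0.3514  0.3177] yaw -32.82 tilt -0.17 F [-0.1  0.4 -0.1] op 0.99 ff 0.0
[0.3882, -0.2169, -0.0234, -0.0045, -0.0005, -0.7962]
[0.2381, -0.2045, 0.0, 0.0, 0.0, -0.4887]
```

Call:
play_rows --rows '[[[0.06, -0.04, -0.02, -0.004, 0, -0.13], [0.13, -0.07, -0.023, -0.004, 0, -0.26], [0.19, -0.11, -0.023, -0.004, 0, -0.4], [0.26, -0.145, -0.023, -0.004, 0, -0.53], [0.32, -0.18, -0.023, -0.004, 0, -0.66], [0.388, -0.217, -0.023, -0.004, 0, -0.796], [0.388, -0.217, -0.023, -0.004, 0, -0.796], [0.388, -0.217, -0.023, -0.004, 0, -0.796]]]'

```text
clock: 51.42
tool_pos: [0.5403, -0.1278, 0.4771]
eef_rot: [0.765, 0.644, 0.0, -0.0]
contact_force: [-0.3, -0.7, 0.4]
opening: 0.995
finger_force: 0.0
```

Call:
play_rows --rows '[[[0.06, -0.05, 0, 0, 0, -0.12], [0.12, -0.1, 0, 0, 0, -0.24], [0.18, -0.15, 0, 0, 0, -0.36], [0.238, -0.204, 0, 0, 0, -0.489], [0.238, -0.204, 0, 0, 0, -0.489], [0.238, -0.204, 0, 0, 0, -0.489], [0.238, -0.204, 0, 0, 0, -0.489], [0.238, -0.204, 0, 0, 0, -0.489]]]'

```text
clock: 52.08
tool_pos: [0.4606, 0.0019, 0.4777]
eef_rot: [0.684, 0.729, -0.0, 0.002]
contact_force: [-1.0, 0.5, -0.4]
opening: 1.0
finger_force: 0.0
```

Run:
```python
from t import *
gp(); snap('wrist','w13'); print(proj('w13',[[.46,.03,.17]]))
a=cv2.imread('pics/w12.png');b=cv2.imread('pics/w13.png')
A=cv2.resize(a[40:260,220:360],None,fx=2.7,fy=2.7,interpolation=cv2.INTER_CUBIC)
B=cv2.resize(b[0:400,100:400],None,fx=1.4,fy=1.4)
h=max(A.shape[0],B.shape[0]);c=np.zeros((h,A.shape[1]+B.shape[1],3),np.uint8);c[:A.shape[0],:A.shape[1]]=A;c[:B.shape[0],A.shape[1]:]=B;print(A.shape,c.shape);cv2.imwrite('pics/c13.png',c)
```

```text
t 52.08 g [0.4609 0.0015 0.3307] yaw 3.62 tilt 0.11 F [-1.   0.5 -0.4] op 1.0 ff 0.0
[[280.4 169.2]]
(594, 378, 3) (594, 798, 3)
```

View pics/c13.png

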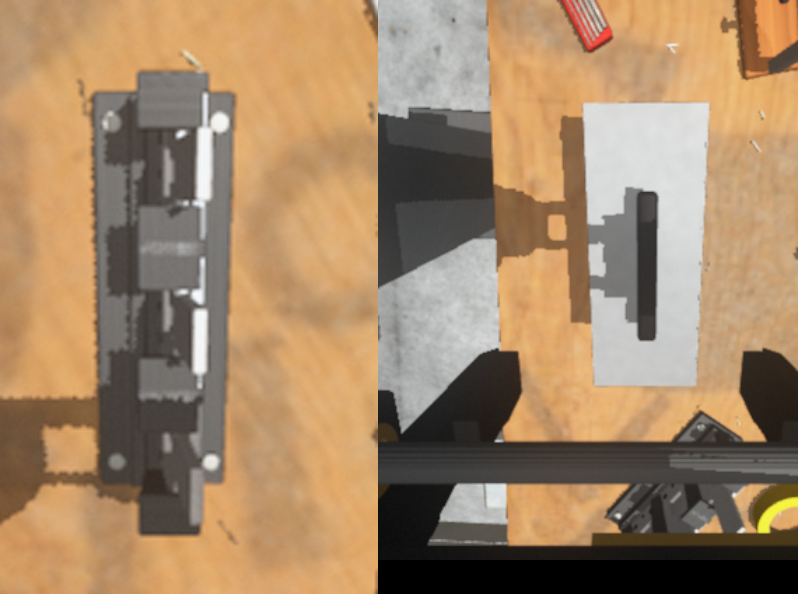

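Run:
```python
from fit import *
from t import RK,rot,RY
o=lambda a,b:(100+(a-378)/1.4,b/1.4)
D=[(638,192,-7,55,176),(658,192,7,55,176),(638,340,-7,-55,176),(657,340,7,-55,176),(583,103,-45,114,140),(708,102,45,114,140),(594,386,-45,-114,140),(696,386,45,-114,140)]
D=np.array(D)
p=fit('w13',D[:,2:]/1e3,[o(*d[:2]) for d in D],[.46,.03,np.radians(4)])
q=lambda a,b:(220+a/2.7,40+b/2.7)
for a,b in((204,127),(204,200),(200,308),(200,374),(196,472),(196,525)): print((rot(RY).T@(atz('w12',q(a,b),.1335)[:2]-RK)).round(4))
from h import *
gp(); chain(pose([p[0],p[1],.23],np.degrees(p[2])),pose([p[0],p[1],.169],np.degrees(p[2])))
```

```text
fit [0.4733 0.009 ] 4.06 [] rms 1.32
[[-0.4, -2.1], [0.3, -2.2], [-0.2, -0.1], [-0.5, -0.2], [-0.4, -2.4], [1.4, -2.4], [-0.2, -1.1], [0.2, -1.7]]
[0.0147 0.0784]
[0.0152 0.0531]
[0.0144 0.0131]
[ 0.0149 -0.013 ]
[ 0.0139 -0.0545]
[ 0.0142 -0.0784]
 t 52.13 g [0.4608 0.0016 0.3306] yaw 3.62 tilt 0.1 F [-0.1  0.2  0.1] op 1.001 ff 0.0
[0.0131, 0.0259, 0.2013, 0.0034, 0.0049, -0.0154]
[0.0, 0.0, 0.122, 0.0, 0.0, 0.0]
```

Run:
```python
from h import *
o=lambda a,b:(100+(a-378)/1.4,b/1.4)
a,b=atz('w13',o(648,192),.176),atz('w13',o(647.5,340),.176); m=(a+b)/2;d=a-b; print(m,np.degrees(np.arctan2(d[1],d[0]))-90,np.linalg.norm(d))
P=[atz('w13',o(*x),.14) for x in((583,103),(708,102),(594,386),(696,386))]; print(np.mean(P,0))
chain(pose([.473,.0075,.24],4.1),pose([.473,.0075,.169],4.1))
```

```text
[0.47355 0.008   0.176  ] 4.191363270304777 0.10808908363012427
[0.47315 0.007   0.14   ]
[0.01, 0.0252, 0.1813, 0.0034, 0.0049, -0.0167]
[0.0, 0.0, 0.142, 0.0, 0.0, 0.0]
```

Call:
play_rows --rows '[[[0.01, 0.025, 0.05, 0.003, 0.005, -0.017], [0.01, 0.025, 0.1, 0.003, 0.005, -0.017], [0.01, 0.025, 0.15, 0.003, 0.005, -0.017], [0.01, 0.025, 0.181, 0.003, 0.005, -0.017], [0.01, 0.025, 0.181, 0.003, 0.005, -0.017], [0.01, 0.025, 0.181, 0.003, 0.005, -0.017]]]'

```text
clock: 52.63
tool_pos: [0.4724, 0.0082, 0.3867]
eef_rot: [0.681, 0.732, -0.001, -0.001]
contact_force: [0.4, -0.1, -0.3]
opening: 1.002
finger_force: 0.0
```

Run:
```python
from h import *
gp();chain(pose([.473,.0075,.169],4.1))
```

```text
t 52.63 g [0.4721 0.0082 0.2397] yaw 4.18 tilt -0.12 F [ 0.4 -0.1 -0.3] op 1.002 ff 0.0
[-0.0015, 0.0013, 0.1413, -0.0041, -0.0011, 0.0026]
```

Call:
play_rows --rows '[[[-0.001, 0.001, 0.04, -0.004, 0, 0.002], [-0.001, 0.001, 0.08, -0.004, 0, 0.002], [-0.001, 0.001, 0.11, -0.004, 0, 0.002], [-0.001, 0.001, 0.13, -0.004, 0, 0.002], [-0.001, 0.001, 0.141, -0.004, 0, 0.002], [-0.001, 0.001, 0.141, -0.004, 0, 0.002], [-0.001, 0.001, 0.141, -0.004, 0, 0.002]]]'

```text
clock: 53.22
tool_pos: [0.4731, 0.0087, 0.3173]
eef_rot: [0.681, 0.733, 0.001, 0.001]
contact_force: [1.3, 0.7, 0.1]
opening: 1.004
finger_force: 0.0
```

Call:
play_rows --rows '[[[0, 0, 0, 0, 0, 0], [0, 0, 0, 0, 0, 0], [0, 0, 0, 0, 0, 0], [0, 0, 0, 0, 0, 0], [0, 0, 0, 0, 0, 0], [0, 0, 0, 0, 0, 0], [0, 0, 0, 0, 0, 0], [0, 0, 0, 0, 0, 0], [0, 0, 0, 0, 0, 0], [0, 0, 0, 0, 0, 0], [0, 0, 0, 0, 0, 0], [0, 0, 0, 0, 0, 0], [0, 0, 0, 0, 0, 0], [0, 0, 0, 0, 0, 0], [0, 0, 0, 0, 0, 0], [0, 0, 0, 0, 0, 0]]]' --claw 1 --squeeze 45

```text
clock: 54.55
tool_pos: [0.4725, 0.0091, 0.3164]
eef_rot: [0.68, 0.733, 0.001, -0.0]
contact_force: [0.2, 1.0, -1.2]
opening: 0.148
finger_force: 45.0
```

Run:
```python
from t import *
gp();g=[.473,.008]
chain(pose(g+[.345],4.1),pose([.57,-.12,.345],-12),pose([*RK,.345],RY))
```

```text
t 54.55 g [0.4726 0.0093 0.1694] yaw 4.27 tilt 0.06 F [ 0.2  1.  -1.2] op 0.148 ff 45.0
[-0.0018, 0.0013, -0.3511, 0.0022, -0.0029, 0.0059]
[-0.2692, 0.1752, 0.0, 0.0, 0.0, 0.562]
[-0.4193, 0.0282, 0.0, 0.0, 0.0, 0.7316]
```

Call:
play_rows --rows '[[[0, 0, -0.03, 0, 0, 0], [0, 0, -0.07, 0, 0, 0], [0, 0, -0.12, 0, 0, 0], [0, 0, -0.17, 0, 0, 0], [0, 0, -0.22, 0, 0, 0], [0, 0, -0.27, 0, 0, 0], [0, 0, -0.32, 0, 0, 0], [0, 0, -0.351, 0, 0, 0], [0, 0, -0.351, 0, 0, 0], [0, 0, -0.351, 0, 0, 0]]]'

```text
clock: 55.38
tool_pos: [0.472, 0.0091, 0.4915]
eef_rot: [0.68, 0.733, 0.001, -0.0]
contact_force: [-0.3, 0.1, -6.3]
opening: 0.148
finger_force: 45.0
```

Call:
play_rows --rows '[[[-0.04, 0.03, 0, 0, 0, 0.08], [-0.08, 0.05, 0, 0, 0, 0.16], [-0.12, 0.08, 0, 0, 0, 0.24], [-0.16, 0.105, 0, 0, 0, 0.33], [-0.2, 0.13, 0, 0, 0, 0.42], [-0.24, 0.155, 0, 0, 0, 0.5], [-0.269, 0.175, 0, 0, 0, 0.562], [-0.269, 0.175, 0, 0, 0, 0.562], [-0.269, 0.175, 0, 0, 0, 0.562]]]'

```text
clock: 56.13
tool_pos: [0.5693, -0.1195, 0.4892]
eef_rot: [0.777, 0.63, -0.001, -0.002]
contact_force: [-0.5, 1.3, -6.2]
opening: 0.147
finger_force: 45.3
```

Call:
play_rows --rows '[[[-0.05, 0.003, 0, 0, 0, 0.08], [-0.1, 0.007, 0, 0, 0, 0.17], [-0.15, 0.01, 0, 0, 0, 0.26], [-0.2, 0.013, 0, 0, 0, 0.35], [-0.25, 0.017, 0, 0, 0, 0.44], [-0.3, 0.02, 0, 0, 0, 0.52], [-0.35, 0.024, 0, 0, 0, 0.61], [-0.39, 0.026, 0, 0, 0, 0.68], [-0.419, 0.028, 0, 0, 0, 0.73], [-0.419, 0.028, 0, 0, 0, 0.73], [-0.419, 0.028, 0, 0, 0, 0.73]]]'

```text
clock: 57.05
tool_pos: [0.5398, -0.3262, 0.49]
eef_rot: [0.878, 0.479, 0.0, -0.002]
contact_force: [0.5, 0.2, -6.4]
opening: 0.149
finger_force: 45.1
```

Run:
```python
from t import *
gp();print(np.round(get_state()['q'],3))
g=[*(RK+rot(RY)@[0,.002])]
chain(pose(g+[.33],RY))
```

```text
t 57.05 g [ 0.5396 -0.3256  0.343 ] yaw -32.75 tilt -0.2 F [ 0.5  0.2 -6.4] op 0.149 ff 45.1
[ 0.1    0.713  0.746  1.458 -0.505  1.172  0.352]
[0.0013, 0.0027, 0.026, -0.0071, -0.0047, 0.0075]
```

Call:
play_rows --rows '[[[0.001, 0.003, 0.01, -0.007, -0.004, 0.007], [0.001, 0.003, 0.02, -0.007, -0.004, 0.007], [0.001, 0.003, 0.026, -0.007, -0.004, 0.007], [0.001, 0.003, 0.026, -0.007, -0.004, 0.007], [0.001, 0.003, 0.026, -0.007, -0.004, 0.007]]]'

```text
clock: 57.47
tool_pos: [0.5422, -0.3262, 0.4781]
eef_rot: [0.878, 0.478, 0.001, 0.001]
contact_force: [0.8, -0.1, -7.1]
opening: 0.152
finger_force: 44.9
```

Run:
```python
from t import *
gp();g=[*(RK+rot(RY)@[0,.002])]
chain(pose(g+[.25],RY),pose(g+[.1695],RY))
```

```text
t 57.47 g [ 0.5425 -0.3264  0.3311] yaw -32.88 tilt 0.15 F [ 0.8 -0.1 -7.1] op 0.152 ff 44.9
[-0.0011, -0.0018, 0.1621, 0.0051, -0.0009, 0.0027]
[0.0, 0.0, 0.161, 0.0, 0.0, 0.0]
```

Call:
play_rows --rows '[[[-0.001, -0.002, 0.015, 0.004, 0, 0.002], [-0.001, -0.002, 0.035, 0.004, 0, 0.002], [-0.001, -0.002, 0.055, 0.004, 0, 0.002], [-0.001, -0.002, 0.075, 0.004, 0, 0.002], [-0.001, -0.002, 0.095, 0.004, 0, 0.002], [-0.001, -0.002, 0.115, 0.004, 0, 0.002], [-0.001, -0.002, 0.135, 0.004, 0, 0.002], [-0.001, -0.002, 0.15, 0.004, 0, 0.002], [-0.001, -0.002, 0.162, 0.004, 0, 0.002], [-0.001, -0.002, 0.162, 0.004, 0, 0.002]]]'

```text
clock: 58.3
tool_pos: [0.5409, -0.3268, 0.3959]
eef_rot: [0.879, 0.477, -0.0, -0.0]
contact_force: [0.5, 0.5, -6.5]
opening: 0.147
finger_force: 44.9
```

Run:
```python
from t import *
gp();g=[*(RK+rot(RY)@[0,.002])]
chain(pose(g+[.1695],RY))
```

```text
t 58.3 g [ 0.5408 -0.3267  0.2489] yaw -33.0 tilt -0.04 F [ 0.5  0.5 -6.5] op 0.147 ff 44.9
[0.0012, 0.0003, 0.1589, -0.0016, 0.0002, -0.0014]
```

No contact, so the cover is already down around the templates. I'll continue to just above the bench, then set it down gently.

Call:
play_rows --rows '[[[0.001, 0, 0.02, 0, 0, 0], [0.001, 0, 0.04, 0, 0, 0], [0.001, 0, 0.06, 0, 0, 0], [0.001, 0, 0.08, 0, 0, 0], [0.001, 0, 0.1, 0, 0, 0], [0.001, 0, 0.115, 0, 0, 0], [0.001, 0, 0.13, 0, 0, 0], [0.001, 0, 0.14, 0, 0, 0], [0.001, 0, 0.147, 0, 0, 0], [0.001, 0, 0.147, 0, 0, 0], [0.001, 0, 0.147, 0, 0, 0]]]'

```text
clock: 59.22
tool_pos: [0.5413, -0.327, 0.324]
eef_rot: [0.879, 0.477, 0.0, 0.001]
contact_force: [-0.7, -0.8, -6.5]
opening: 0.147
finger_force: 45.0
```

Call:
play_rows --rows '[[[0, 0, 0.004, 0, 0, 0], [0, 0, 0.008, 0, 0, 0], [0, 0, 0.011, 0, 0, 0], [0, 0, 0.012, 0, 0, 0], [0, 0, 0.012, 0, 0, 0]]]'

```text
clock: 59.63
tool_pos: [0.5434, -0.3242, 0.3199]
eef_rot: [0.878, 0.479, 0.004, -0.0]
contact_force: [1.5, 9.1, 8.8]
opening: 0.152
finger_force: 45.0
```

Run:
```python
from t import *
gp()
```

```text
t 59.63 g [ 0.5443 -0.3236  0.1729] yaw -32.82 tilt 0.15 F [1.5 9.1 8.8] op 0.152 ff 45.0
```

Call:
play_rows --rows '[[[0, 0, 0, 0, 0, 0], [0, 0, 0, 0, 0, 0], [0, 0, 0, 0, 0, 0], [0, 0, 0, 0, 0, 0], [0, 0, 0, 0, 0, 0], [0, 0, 0, 0, 0, 0], [0, 0, 0, 0, 0, 0], [0, 0, 0, 0, 0, 0], [0, 0, 0, 0, 0, 0], [0, 0, 0, 0, 0, 0]]]' --claw 0

```text
clock: 60.47
tool_pos: [0.5414, -0.3268, 0.318]
eef_rot: [0.879, 0.477, 0.0, 0.001]
contact_force: [-0.4, 0.7, -0.2]
opening: 0.883
finger_force: 0.0
```

Call:
play_rows --rows '[[[0, 0, -0.03, 0, 0, 0], [0, 0, -0.08, 0, 0, 0], [0, 0, -0.15, 0, 0, 0], [-0.03, 0, -0.22, 0, 0, 0], [-0.06, 0, -0.28, 0, 0, 0], [-0.06, 0, -0.28, 0, 0, 0], [-0.06, 0, -0.28, 0, 0, 0], [-0.06, 0, -0.28, 0, 0, 0]]]'

```text
clock: 61.13
tool_pos: [0.525, -0.3511, 0.4572]
eef_rot: [0.879, 0.477, 0.001, -0.0]
contact_force: [-0.3, -0.5, -1.4]
opening: 0.999
finger_force: 0.0
```

Run:
```python
from t import *
gp()
snap('wrist','w14');snap('side','d14');snap('scene','s14')
a=cv2.imread('pics/w14.png');b=cv2.imread('pics/d14.png');s=cv2.imread('pics/s14.png')
A=cv2.resize(a[30:330,180:400],(440,600))
B=cv2.resize(b[115:215,230:350],(360,300),interpolation=cv2.INTER_CUBIC)
C=cv2.resize(s[230:350,330:474],(360,300),interpolation=cv2.INTER_CUBIC)
cv2.imwrite('pics/c14.png',np.hstack([A,np.vstack([B,C])]))
```

```text
t 61.13 g [ 0.5251 -0.351   0.3102] yaw -32.98 tilt 0.01 F [-0.3 -0.5 -1.4] op 0.999 ff 0.0
```

View pics/c14.png

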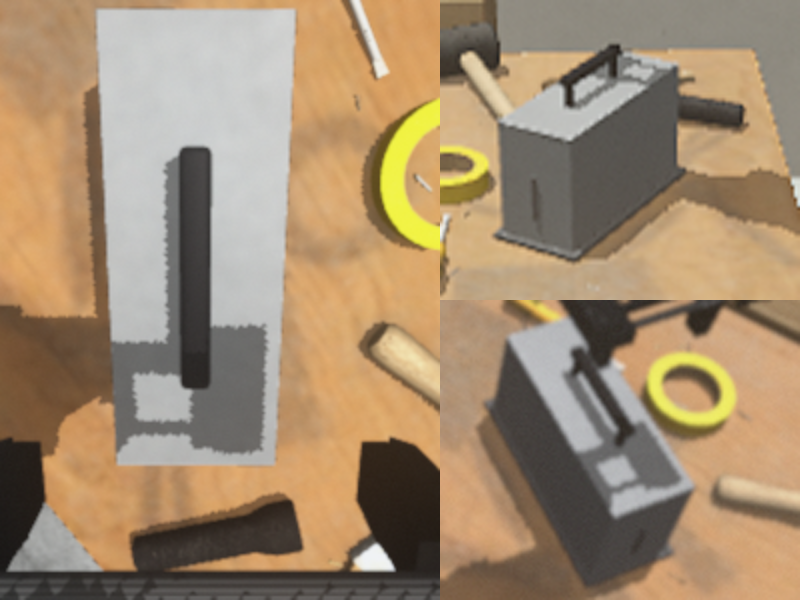

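Run:
```python
from t import *
a,b=atz('w14',(277.7,104),.176),atz('w14',(277.5,223.5),.176); m=(a+b)/2;d=a-b
print(m,np.linalg.norm(d),np.degrees(np.arctan2(d[1],d[0]))-90,(rot(RY).T@(m[:2]-RK)).round(4))
for c,(x,y,w,h) in(('s',(345,235,95,110)),('d',(240,118,75,85))):
    A,B=[cv2.cvtColor(cv2.imread(f'pics/{n}.png'),cv2.COLOR_BGR2GRAY)[y:y+h,x:x+w] for n in(c+'0',c+'14')]
    W=np.eye(2,3,dtype=np.float32); cc,W=cv2.findTransformECC(A,B,W,cv2.MOTION_EUCLIDEAN,(3,200,1e-6)); 
    p=np.array([w/2,h/2,1]); print(c,cc,(W@p-p[:2]).round(2),np.degrees(np.arctan2(W[1,0],W[0,0])).round(2))
for n in('s0','d0'): print(n,'px per 5mm z:',(proj(n,[[.54,-.328,.145]])-proj(n,[[.54,-.328,.14]])).round(2))
```

```text
[ 0.54235 -0.32015  0.176  ] 0.10719972014888843 -33.20087870830517 [-0.0025  0.0078]
s 0.7805017071545259 [-1.72 -0.91] 0.88
d 0.9677329413331727 [-0.28  0.68] 0.32
s0 px per 5mm z: [[ 0.4 -1. ]]
d0 px per 5mm z: [[ 0.  -1.4]]
```

Run:
```python
from t import *
e=rot(RY)
for dy,dz in((0,0),(.007,0),(.007,.005),(.007,.01)):
    f=lambda n,y,z:proj(n,[list(np.array([.541,-.327])+e@[0,y+k])+[.14+z] for k in(-.1,.1)])
    print(dy,dz,[(f(n,dy,dz)-f(n,0,0)).mean(0).round(2).tolist() for n in('s0','d0')])
# edge-based registration (less affected by shadows)
for c,(x,y,w,h) in(('s',(355,235,85,110)),('d',(245,118,70,85))):
    G=[cv2.GaussianBlur(cv2.Canny(cv2.imread(f'pics/{n}.png')[y-8:y+h+8,x-8:x+w+8],60,160),(0,0),1) for n in(c+'0',c+'14')]
    r=cv2.matchTemplate(G[1],G[0][8:-8,8:-8],cv2.TM_CCOEFF_NORMED); _,v,_,l=cv2.minMaxLoc(r); print(c,round(v,2),np.array(l)-8)
```

```text
0 0 [[0.0, 0.0], [0.0, 0.0]]
0.007 0 [[-1.35, -2.25], [-1.1, 0.75]]
0.007 0.005 [[-1.05, -3.3], [-1.15, -0.7]]
0.007 0.01 [[-0.65, -4.35], [-1.15, -2.1]]
s 0.67 [-2 -1]
d 0.8 [0 1]
```

```bash
python3 -c "
from plant import *
print(finish_job())"
```

```text
the job is handed in; nothing more can be done
None
```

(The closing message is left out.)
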